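# Stack the plaster castings into two models on their baseboards

### The arm

A 6-joint arm with a two-finger parallel gripper is mounted at the origin on the work surface. World frame = base frame: x ahead of the robot, y to its left, z up, the work surface at z = 0. Lengths are in m, angles in rad, forces in N, time in s.
With the tool pointing down it reaches from about 0.35 to 0.975 m from the base axis. Payload 4.9 kg.
Tool frame: the origin (TCP) lies at the very end of the fingers, on their centre line; the grasp point (between the pads) lies 19 mm behind it (grasp_offset is the distance from the TCP to the grasp point, in m); x points along the fingers, y is the direction in which the jaws open and shut, and the axes are right-handed (so a half turn about x gives the same grasp; the last joint's range is limited). The gripper opens to 85 mm and grips with 20 to 120 N. Pads are 22 mm wide; open, the fingers measure 114 mm over their backs; the gripper's body (76 mm by 85 mm) begins 54 mm behind the grasp point. The pads swing forward as they close: fully open they stand 13 mm farther back than shut.
Start: joints at [1.194, 0.053, 1.613, -0, 1.476, -0.119], TCP at [0.159, 0.604, 0.231] pointing down, gripper open.
Joint ranges: [-3.01, 3.01], [-1.01, 2.22], [0.06, 2.58], [-1.02, 4.17], [0.09, 2.62], [-3.14, 3.14]. Speed limits (rad/s): [2.57, 2.57, 3.14, 3.14, 3.14, 3.14].

### API

Orientations are given as a rotation vector (axis times angle).
In Python, from station import get_obs, get_image, camera_model, finish_job, grasp_offset gives the robot as it stands.
- The arm moves only by the shell command python3 -m crank 'ROWS' [OPENING] [FORCE]. ROWS is JSON, a list that holds one entry, the list of rows, each a list of 4 numbers: the shift along the world's x, y, z in m, then the turn about the world's z in degrees. In form: [[[dx, dy, dz, turn], ...]]. A call has 1 to 5 rows; each row is the pose to reach, as a shift and turn from the pose commanded when the call began; what a row does not reach only later rows make up. A row lasts 1/12 s, in which the tool goes at most 41.7 mm and 7.16 degrees, less where a joint would pass 70% of its speed; a pose out of reach is approached as far as the arm can. A call with a gripper value outside its range is refused whole. OPENING is the opening, from 0 (shut) to 1 (fully open), set as the call begins (- or left out, the last holds). The fingers move at their own pace and stop on an object; FORCE is the grip in N (left out, the last holds). Time passes only in rows, so rows that repeat a pose let the fingers close. It gives the time, the measured TCP pose, the force and the opening at its end, in the units of the state.
- get_obs(): the state, without advancing time (a new reading comes with each control period).
- get_image(name): name is "scene" or "top" or "wrist"; returns (picture, depth): 480x640x3 uint8, red, green, blue; 480x640 float32, m along the optical axis (not along the pixel's ray), 0 where there is no reading.
- camera_model(name): a dict with "fx", "fy", "cx", "cy" (pixels), "k1" (the pictures are not rectified: a ray, as slopes to the right and down, at radius r is drawn at 1 + k1 r^2 times it, then the intrinsics apply), "xyz" and "attitude" of the camera in the world. Camera axes: x right, y down, z forward; pixel columns grow to the right and rows downward; lengths in m; the calibration is good to about 2 mm. A picture is of the moment at which its call begins: read the wrist's pose just before it. camera_model takes no time and is no camera call; for the wrist camera it gives the pose at the moment of the call.
- finish_job(): hands the job in, once; it reports no verdict.
The state is a dict: "t": time; "q": joint angles; "dq": joint speeds; "effort": joint torques, N m; "tool_pos": TCP position; "tool_rot": TCP orientation; "contact_force": force on the tool from outside, world axes, zero at the start; "wrist_torque": the same for the moment, N m; "opening": finger opening in m.
Only numpy, scipy, OpenCV 4.12 (cv2) and the standard library are available. Lean on these libraries where they do the work, as an engineer would, in place of code of your own. Each camera call takes 0.05 s, during which the arm holds its last target.

### The job

Put the loose white plaster castings together as two study models, every piece upright and centred on what is beneath it. On the square green board: the hexagonal block first, the cross-shaped block on it, and the pyramid cap on top; on the round green board: the ring block, with the cone cap on top. Let go of everything and leave both stacks standing still.

Things in the scene. Friction and masses are not known exactly. Their poses are not given: they have to be found in the camera images.
- square_board_top (a point): Dark green square baseboard, 100 x 100 mm, 14 mm thick, fixed to the table. Point: centre of its top face (14 mm above the table); x and y along its sides, z up.
- round_board_top (a point): Dark green round baseboard, 110 mm across, 14 mm thick, fixed to the table. Point: centre of its top face (14 mm above the table); z up.
- hex_block_mid (a point): Loose white plaster hexagonal block with upright sides, 60 mm across flats (69 mm across corners), 36 mm high, about 0.14 kg. Origin: its centre, half-way up; z up along its axis. Stands upright on the table at the start. Two flats face along its own x axis (so flats at every 60 degrees).
- cross_block_mid (a point): Loose white plaster block, seen from above a plus sign: two bars 56 mm long and 26 mm wide crossing at right angles, 36 mm high, flat top, about 0.09 kg. Origin: its centre, half-way up; z up along its axis. Stands upright on the table at the start. The bars run along its own x and y axes; grasp it over the ends of one bar (56 mm).
- pyramid_cap_mid (a point): Loose white plaster square cap: 48 x 48 mm with upright sides for the lower 24 mm, then a four-sided pyramid narrowing to a 12 mm flat; 42 mm high in all, about 0.08 kg. Origin: its centre, half-way up; z up along its axis. Stands upright on the table at the start. The centre is 21 mm above its underside. Its sides lie along its own x and y axes.
- ring_block_mid (a point): Loose white plaster ring, 60 mm outside diameter, with a 30 mm hole right through, 36 mm high, about 0.1 kg. Origin: its centre, half-way up; z up along its axis. Stands upright on the table at the start.
- cone_cap_mid (a point): Loose white plaster round cap: 50 mm diameter with upright sides for the lower 24 mm, then a cone narrowing to a 12 mm flat; 44 mm high in all, about 0.07 kg. Origin: its centre, half-way up; z up along its axis. Stands upright on the table at the start. The centre is 22 mm above its underside.

How it is judged:
By the outcome, as a careful person would: the job done as asked, in the order asked, and still so for the second after the job is handed in, with the robot touching nothing.
It also fails if it takes over 128 s, if anything falls off the work surface, if the arm or the gripper's body presses on something with over 40 N, if the wrist force passes 120 N, or if a joint passes its speed limit or range.

## Working session

There is one attempt and no reset: what is moved stays moved. The work goes in short steps, Python scripts to look and compute and a shell command to move; the robot and the scene stay as the last step left them, time stands still between calls to the robot, and variables do not carry over. Pictures are saved under pics/ and viewed, and the job is handed in when it is done.

```bash
ls; mkdir -p pics
python3 - <<'E'
from station import *
import cv2
print(get_obs(), grasp_offset)
for n in ["top","scene"]:
    p,d=get_image(n); cv2.imwrite(f"pics/{n}0.png",p[:,:,::-1]); 
    import numpy as np
    np.save(f"pics/{n}0_d.npy",d); np.save(f"pics/{n}0_p.npy",p)
    print(n,camera_model(n),d.min(),d.max())
print(camera_model("wrist"))
E
```

```text
pics
{'t': 0.0, 'q': array([ 1.19402139e+00,  5.33544315e-02,  1.61432318e+00, -2.76950948e-06,
        1.47600977e+00, -1.18997036e-01]), 'dq': array([ 0.00036638,  0.0009857 , -0.00075507, -0.0008756 ,  0.00054096,
        0.00175725]), 'effort': array([ 8.32165347e-05, -3.93668890e+01, -3.70181179e+01, -1.49531393e-04,
        6.68260807e-03,  1.27843037e-06]), 'tool_pos': array([0.15909482, 0.60375182, 0.23004711]), 'tool_rot': array([ 0.20077177,  1.56181864, -0.20397011]), 'contact_force': array([0.57082968, 0.0165553 , 0.26836733]), 'wrist_torque': array([0.01722041, 0.00565038, 0.0434758 ]), 'opening': 0.08553578612793318} 0.0187
top {'fx': 560.736862947481, 'fy': 560.736862947481, 'cx': 321.3690862674449, 'cy': 240.38360301526794, 'k1': -0.14648716121528882, 'xyz': array([3.35846979e-01, 7.78899975e-04, 9.39831204e-01]), 'attitude': array([-2.15730926,  2.09828349, -0.21108907])} 0.0 1.915819
scene {'fx': 462.6913499080573, 'fy': 462.6913499080573, 'cx': 312.173125655602, 'cy': 245.45372977685102, 'k1': -0.07364088205234133, 'xyz': array([ 1.02928351, -0.01348431,  0.57510066]), 'attitude': array([-1.731449  , -1.75704485,  0.72714803])} 0.0 2.255536
{'fx': 346.75627872142087, 'fy': 346.75627872142087, 'cx': 316.2845340162916, 'cy': 239.21836304937952, 'k1': 0.011254656829421434, 'xyz': array([0.08128685, 0.62479179, 0.37339488]), 'attitude': array([2.27801209, 1.75536374, 0.27849599])}
```

View pics/top0.png

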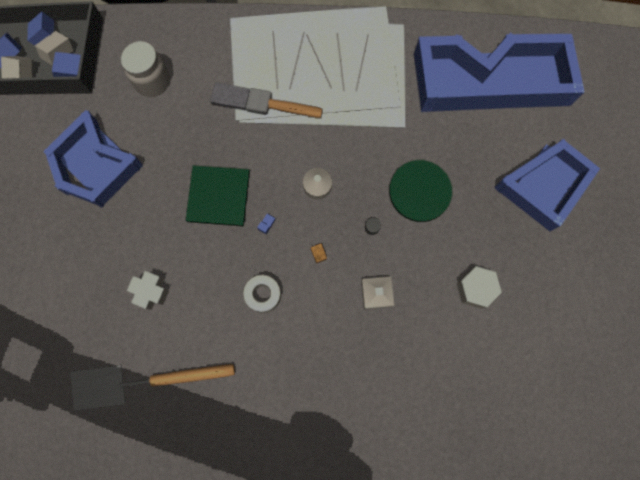

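View pics/scene0.png

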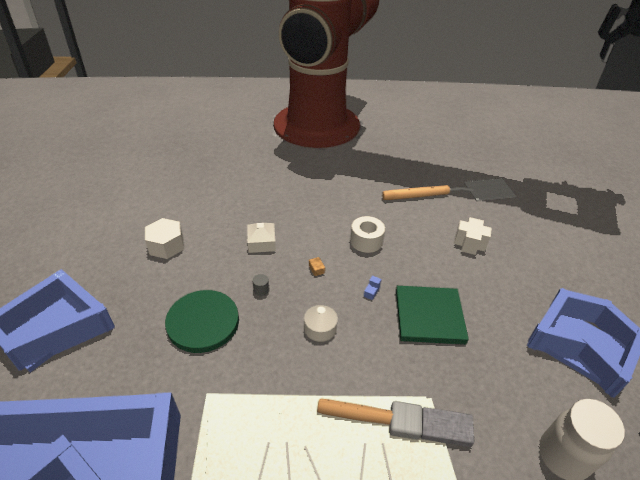

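```bash
cat > h.py <<'E'
import numpy as np, cv2
from station import *
from scipy.spatial.transform import Rotation as R
def K(m): return np.array([[m['fx'],0,m['cx']],[0,m['fy'],m['cy']],[0,0,1]]), np.array([m['k1'],0,0,0,0.])
def slopes(px,m):
    k,dc=K(m); return cv2.undistortPoints(np.asarray(px,float).reshape(-1,1,2),k,dc).reshape(-1,2)
def rays(px,m):
    s=slopes(px,m); return np.c_[s,np.ones(len(s))]@R.from_rotvec(m['attitude']).as_matrix().T
def onplane(px,m,z):
    v=rays(px,m); return m['xyz']+v*((z-m['xyz'][2])/v[:,2])[:,None]
def cloud(d,m):
    h,w=d.shape; uu,vv=np.meshgrid(np.arange(w),np.arange(h))
    v=rays(np.c_[uu.ravel(),vv.ravel()],m); P=m['xyz']+v*d.ravel()[:,None]
    P[d.ravel()==0]=np.nan
    return P.reshape(h,w,3)
def proj(P,m):
    k,dc=K(m); Rm=R.from_rotvec(m['attitude']).as_matrix().T
    return cv2.projectPoints(np.asarray(P,float).reshape(-1,1,3),cv2.Rodrigues(Rm)[0],-Rm@m['xyz'],k,dc)[0].reshape(-1,2)
E
python3 - <<'E'
from h import *
m=camera_model("top"); p=np.load("pics/top0_p.npy"); d=np.load("pics/top0_d.npy")
P=cloud(d,m)
for n,(u,v,z) in dict(table=(330,330,0),hexa=(481,286,.036),cross=(146,290,.036),pyr=(378,291,.042),ring=(249,293,.036),cone=(317,180,.044),sq=(218,195,.014),rd=(420,190,.014)).items():
    w=P[v-3:v+4,u-3:u+4].reshape(-1,3); print(n,np.nanmedian(w,0).round(4),np.nanstd(w[:,2]).round(4),onplane([[u,v]],m,z).round(4))
    print(p[v,u])
E
```

```text
table [ 0.3628 -0.0252  0.0004] 0.0015 [[ 0.3628 -0.0252  0.    ]]
[98 92 89]
hexa [ 0.4383 -0.2707  0.0371] 0.0015 [[ 0.4385 -0.2708  0.036 ]]
[157 158 146]
cross [0.4165 0.2772 0.0368] 0.0014 [[0.4165 0.2775 0.036 ]]
[156 158 147]
pyr [ 0.4258 -0.0997  0.0428] 0.0015 [[ 0.4258 -0.0998  0.042 ]]
[155 157 150]
ring [0.4173 0.1079 0.0361] 0.0016 [[0.4173 0.108  0.036 ]]
[155 158 149]
cone [0.6073 0.0035 0.0444] 0.002 [[0.6076 0.0035 0.044 ]]
[155 157 145]
sq [0.5855 0.1722 0.0146] 0.0013 [[0.5853 0.1724 0.014 ]]
[30 61 41]
rd [ 0.6041 -0.1744  0.0136] 0.0014 [[ 0.6046 -0.1744  0.014 ]]
[25 61 40]
```

```bash
cat > meas.py <<'E'
from h import *
def comp(mask,uv):
    n,l=cv2.connectedComponents(mask.astype(np.uint8))
    y,x=np.nonzero(mask); i=np.argmin((x-uv[0])**2+(y-uv[1])**2)
    return (l==l[y[i],x[i]])
def measure(p,d,m,name,uv,zt,green=False):
    P=cloud(d,m); Z=cv2.medianBlur(np.nan_to_num(P[...,2]).astype(np.float32),3)
    if green: 
        r,g,b=[p[...,i].astype(int) for i in range(3)]
        mk=(g>r+12)&(g>b+6)
    else: mk=(Z>zt-.010)&(p.min(2)>70)
    mk=comp(mk,uv).astype(np.uint8)
    cs,_=cv2.findContours(mk,cv2.RETR_EXTERNAL,cv2.CHAIN_APPROX_NONE); c=max(cs,key=cv2.contourArea)
    W=onplane(c.reshape(-1,2),m,zt)[:,:2]; f=((W-W.mean(0))*1000).astype(np.float32)
    px=np.argwhere(mk)[:,::-1]; cen=onplane(px,m,zt)[:,:2].mean(0)
    (rc,rs,ra)=cv2.minAreaRect(f); cc,cr=cv2.minEnclosingCircle(f)
    e=cv2.fitEllipse(f); M=W.mean(0)*1000
    print(name,'cen',(cen*1000).round(1),'rect',(M+rc).round(1),np.round(rs,1),round(ra,1),'circ',(M+cc).round(1),round(cr,1),'ell',(M+e[0]).round(1),np.round(e[1],1),'area',len(px))
    return W
E
python3 - <<'E'
from meas import *
m=camera_model("top"); p=np.load("pics/top0_p.npy"); d=np.load("pics/top0_d.npy")
for n,(u,v,z) in dict(hexa=(481,286,.036),cross=(146,290,.036),pyr=(378,291,.024),pyrtop=(378,291,.042),ring=(249,293,.036),cone=(317,180,.024),conetop=(317,180,.044),sq=(218,195,.014),rd=(420,190,.014)).items():
    measure(p,d,m,n,(u,v),z,n in('sq','rd'))
m=camera_model("scene"); p=np.load("pics/scene0_p.npy"); d=np.load("pics/scene0_d.npy")
print()
for n,(u,v,z) in dict(hexa=(164,233,.036),cross=(474,234,.036),pyr=(261,240,.024),ring=(354,235,.036),cone=(320,325,.024),sq=(430,312,.014),rd=(200,320,.014)).items():
    measure(p,d,m,n,(u,v),z,n in('sq','rd'))
E
```

```text
hexa cen [ 437.6 -270.4] rect [ 437.8 -270.7] [66.7 61.9] 15.1 circ [ 437.3 -270.6] 34.9 ell [ 437.7 -270.5] [62.6 64.1] area 1168
cross cen [417.2 278.8] rect [417.4 278.5] [57.6 55.8] 24.6 circ [417.1 278.3] 30.7 ell [417.3 278.8] [54.2 55.5] area 859
pyr cen [ 425.3 -101.3] rect [ 425.3 -101.2] [48.8 49.3] 6.3 circ [ 424.9 -101.4] 33.1 ell [ 425.4 -101.4] [55.5 56.1] area 887
pyrtop cen [ 424.9 -100.6] rect [ 424.5 -100.5] [33.8 33.7] 5.6 circ [ 424.6 -100.9] 22.2 ell [ 424.9 -100.7] [37.3 37.9] area 424
ring cen [417.6  88.1] rect [417.7  88.2] [58.8 59.2] 47.0 circ [417.6  88. ] 30.1 ell [417.7  88. ] [58.6 59. ] area 830
cone cen [610.1   3.4] rect [610.3   3.4] [49.5 47.6] 1.7 circ [610.2   3.4] 25.9 ell [610.2   3.4] [48.5 50.5] area 680
conetop cen [608.4   3.4] rect [608.3   2.9] [28.5 29.8] 11.6 circ [608.4   3.6] 16.3 ell [608.5   3.4] [29.2 30. ] area 260
sq cen [585.3 173.8] rect [586.  173.9] [100.  100.5] 87.1 circ [586. 174.] 69.4 ell [585.8 174. ] [115.5 116.1] area 3255
rd cen [ 604.5 -175. ] rect [ 605.4 -175.6] [107.5 107.2] 1.8 circ [ 604.7 -175.3] 55.1 ell [ 60
[... 210 characters left out ...]
[56.3 67.3] 69.5 circ [423.6 278.5] 34.6 ell [423.9 279.4] [55.1 63.8] area 597
pyr cen [432.1 -97.8] rect [431.3 -97.4] [59.  46.5] 6.3 circ [432.4 -98.3] 35.0 ell [431.7 -97.8] [53.7 64.6] area 603
ring cen [426.3  90. ] rect [425.2  90.8] [58.1 66.6] 86.8 circ [425.6  89.9] 33.8 ell [425.5  90. ] [58.6 66.4] area 610
cone cen [616.    5.9] rect [615.6   6. ] [54.7 49. ] 1.1 circ [615.5   5.9] 27.6 ell [615.4   6. ] [49.  54.4] area 823
sq cen [595.5 174.9] rect [592.9 175. ] [100.7 107.5] 87.1 circ [593.1 174.9] 71.9 ell [592.7 174.8] [116.8 122.8] area 3592
rd cen [ 613.8 -171.6] rect [ 611.5 -172.1] [116.6 108.1] 12.9 circ [ 611.5 -171.6] 58.4 ell [ 611.4 -171.9] [108.1 115.7] area 3625
```

```bash
cat >> h.py <<'E'
def jaw(o=None):
    o=o or get_obs(); M=R.from_rotvec(o['tool_rot']).as_matrix()
    return np.degrees(np.arctan2(M[1,1],M[0,1])), M[:,0]
E
python3 - <<'E'
from meas import *
print(jaw(), get_obs()['t'])
m=camera_model("top"); p=np.load("pics/top0_p.npy"); d=np.load("pics/top0_d.npy")
for n,(u,v,z,k) in dict(hexa=(481,286,.036,6),cross=(146,290,.036,4),pyr=(378,291,.024,4),sq=(218,195,.014,4)).items():
    W=measure(p,d,m,n,(u,v),z,n=='sq')
    c=np.array(cv2.minEnclosingCircle(((W-W.mean(0))*1000).astype(np.float32))[0])/1000+W.mean(0)
    q=(W-c); th=np.arctan2(q[:,1],q[:,0]); r=np.hypot(*q.T)
    g=np.linspace(-np.pi,np.pi,360,endpoint=False); o=np.argsort(th); rr=np.interp(g,th[o],r[o],period=2*np.pi)
    F=(rr*np.exp(1j*k*g)).sum(); print(n,'max-radius dir',np.degrees(np.angle(F))/k,'mod',360/k, abs(F))
E
```

```text
(np.float64(75.23177920082777), array([-7.03386572e-04, -1.80048385e-03, -9.99998132e-01])) 0.1
hexa cen [ 437.6 -270.4] rect [ 437.8 -270.7] [66.7 61.9] 15.1 circ [ 437.3 -270.6] 34.9 ell [ 437.7 -270.5] [62.6 64.1] area 1168
hexa max-radius dir 15.354582424808429 mod 60.0 0.2883037456682517
cross cen [417.2 278.8] rect [417.4 278.5] [57.6 55.8] 24.6 circ [417.1 278.3] 30.7 ell [417.3 278.8] [54.2 55.5] area 859
cross max-radius dir -19.845461229193013 mod 90.0 0.6746931805664788
pyr cen [ 425.3 -101.3] rect [ 425.3 -101.2] [48.8 49.3] 6.3 circ [ 424.9 -101.4] 33.1 ell [ 425.4 -101.4] [55.5 56.1] area 887
pyr max-radius dir -38.52964652119233 mod 90.0 0.6691785584663418
sq cen [585.3 173.8] rect [586.  173.9] [100.  100.5] 87.1 circ [586. 174.] 69.4 ell [585.8 174. ] [115.5 116.1] area 3255
sq max-radius dir 42.122645596197856 mod 90.0 1.3603066504126564
```

```bash
python3 -m crank '[[[0.12,-0.16,0,-15],[0.12,-0.16,0,-15],[0.12,-0.16,0,-15],[0.12,-0.16,0,-15],[0.12,-0.16,0,-15]]]' 1 60
python3 -m crank '[[[0.12,-0.16,0,-15],[0.12,-0.16,0,-15],[0.12,-0.16,0,-15],[0.12,-0.16,0,-15],[0.12,-0.16,0,-15]]]'
python3 -m crank '[[[0.02,-0.2,0,0],[0.02,-0.2,0,0],[0.02,-0.2,0,0],[0.02,-0.2,0,0],[0.02,-0.2,0,0]]]'
python3 -m crank '[[[0.019,-0.2,-0.05,0],[0.019,-0.2,-0.05,0],[0.019,-0.2,-0.05,0],[0.019,-0.2,-0.05,0],[0.019,-0.2,-0.05,0]]]'
python3 -m crank '[[[0,-0.155,-0.06,0],[0,-0.155,-0.06,0],[0,-0.155,-0.06,0],[0,-0.155,-0.06,0],[0,-0.155,-0.06,0]]]'
```

```text
t: 0.52
tool_pos: [0.2802, 0.442, 0.2307]
tool_rot: [0.407, 1.532, -0.408]
contact_force: [1.0, 0.1, -0.6]
opening: 0.0854
t: 0.93
tool_pos: [0.4003, 0.2819, 0.2309]
tool_rot: [0.611, 1.483, -0.612]
contact_force: [0.7, -0.0, -0.7]
opening: 0.0856
t: 1.35
tool_pos: [0.4189, 0.082, 0.2309]
tool_rot: [0.611, 1.483, -0.612]
contact_force: [0.4, 0.7, -0.2]
opening: 0.0854
t: 1.77
tool_pos: [0.4378, -0.1177, 0.1806]
tool_rot: [0.611, 1.483, -0.611]
contact_force: [2.0, -0.2, -0.3]
opening: 0.0856
t: 2.18
tool_pos: [0.4359, -0.2747, 0.1174]
tool_rot: [0.615, 1.487, -0.616]
contact_force: [-0.4, 0.3, -0.3]
opening: 0.0853
```

Works well. Wrist-camera check over the hex block.

```bash
cat > wl.py <<'E'
from meas import *
import sys
def look(tag):
    o=get_obs(); m=camera_model("wrist"); p,d=get_image("wrist"); cv2.imwrite(f"pics/{tag}.png",p[:,:,::-1]); np.save(f"pics/{tag}_d.npy",d)
    print('pos',o['tool_pos'].round(4),'jaw',jaw(o)[0].round(2),'F',o['contact_force'].round(1),'t',round(o['t'],2))
    return o,m,p,d
E
python3 - <<'E'
from wl import *
o,m,p,d=look("w1")
c=proj([[.4377,-.2706,.036]],m); print(c)
for n,z in(('hex',.036),):
    measure(p,d,m,n,c[0],z)
E
```

```text
pos [ 0.4359 -0.2747  0.1174] jaw 44.91 F [-0.4  0.3 -0.3] t 2.18
[[322.8797788  246.83018601]]
hex cen [ 437.2 -267.5] rect [ 437.9 -268.2] [60.1 70.1] 44.7 circ [ 437.8 -268.4] 35.1 ell [ 437.9 -268.2] [63.  65.2] area 6559
```

View pics/w1.png

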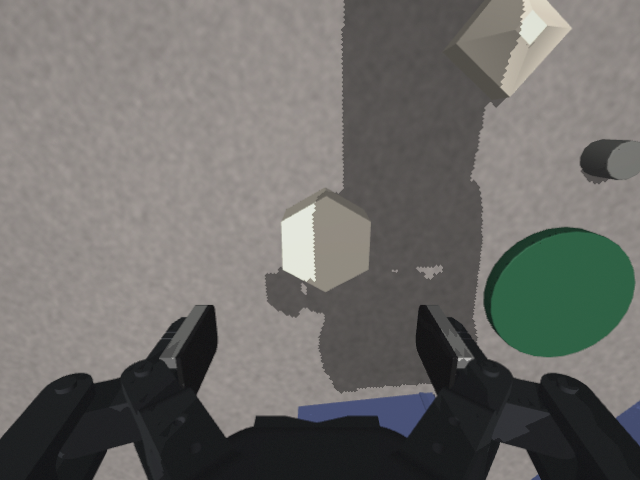

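```bash
python3 -m crank '[[[0,0.002,-0.05,0],[0,0.002,-0.05,0],[0,0.002,-0.05,0],[0,0.002,-0.05,0]]]'
python3 - <<'E'
from wl import *
o,m,p,d=look("w2")
c=proj([[.4377,-.2686,.036]],m)
measure(p,d,m,'hex',c[0],.036)
E
```

```text
t: 2.57
tool_pos: [0.4383, -0.2676, 0.0715]
tool_rot: [0.61, 1.484, -0.61]
contact_force: [0.2, 0.2, -0.4]
opening: 0.0851
pos [ 0.4383 -0.2676  0.0715] jaw 45.3 F [ 0.2  0.2 -0.4] t 2.57
hex cen [ 436.7 -267.1] rect [ 437.8 -268.1] [60.1 70.9] 44.8 circ [ 438.  -267.9] 35.4 ell [ 437.7 -268. ] [63.2 66. ] area 9597
```

```bash
python3 -m crank '[[[0,0.001,-0.04,0],[0,0.001,-0.06,0],[0,0.001,-0.068,0],[0,0.001,-0.068,0],[0,0.001,-0.068,0]]]'
python3 - <<'E'
from wl import *
o,m,p,d=look("w3")
E
```

```text
t: 3.03
tool_pos: [0.4394, -0.2683, 0.005]
tool_rot: [0.61, 1.481, -0.611]
contact_force: [1.1, 0.8, 0.2]
opening: 0.0852
pos [ 0.4394 -0.2683  0.005 ] jaw 45.26 F [1.1 0.8 0.2] t 3.03
```

View pics/w3.png

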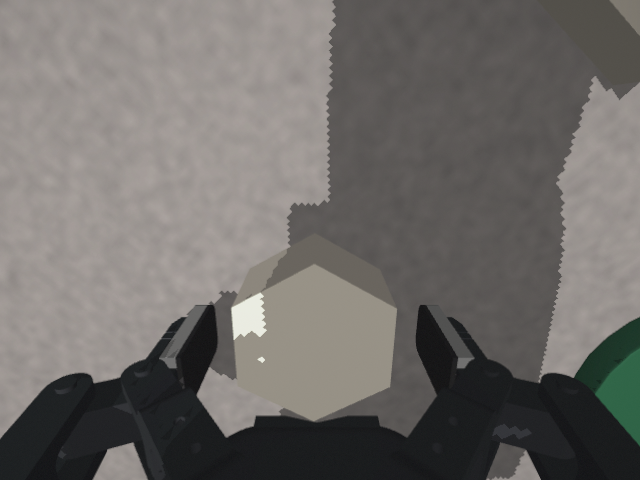

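```bash
python3 -m crank '[[[0,0,-0.002,0],[0,0,-0.002,0],[0,0,-0.002,0],[0,0,-0.002,0],[0,0,-0.002,0]]]' 0 45
python3 -m crank '[[[0,0,0,0],[0,0,0,0],[0,0,0,0],[0,0,0,0],[0,0,0,0]]]'
python3 - <<'E'
from wl import *
o,m,p,d=look("w4")
measure(p,d,m,'hex',proj([[.4377,-.2686,.036]],m)[0],.036)
E
```

```text
t: 3.5
tool_pos: [0.4394, -0.2685, 0.0029]
tool_rot: [0.61, 1.481, -0.611]
contact_force: [-1.2, 0.7, 6.0]
opening: 0.0592
t: 3.92
tool_pos: [0.4394, -0.2685, 0.0029]
tool_rot: [0.61, 1.481, -0.611]
contact_force: [-0.1, 0.2, 5.3]
opening: 0.0593
pos [ 0.4394 -0.2685  0.0029] jaw 45.23 F [-0.1  0.2  5.3] t 3.92
hex cen [ 436.1 -265.6] rect [ 436.9 -270.7] [79.8 64.3] 75.3 circ [ 440.1 -272.1] 42.0 ell [ 437.7 -268.7] [65.3 74. ] area 21971
```

View pics/w4.png

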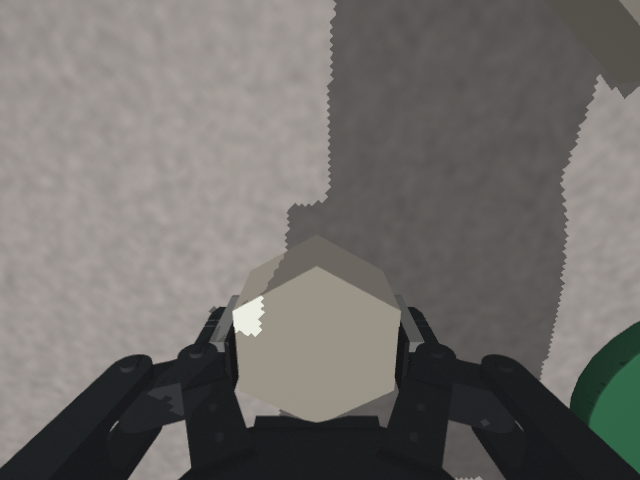

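```bash
python3 - <<'E'
from wl import *
m=camera_model("wrist");o=get_obs()
W=onplane([[317,267],[317,422],[233,310],[402,309],[398,388],[236,389]],m,.036)[:,:2]*1000
print(W.round(1), W[:2].mean(0),W.mean(0), np.hypot(*(W[0]-W[1])))
M=R.from_rotvec(o['tool_rot']).as_matrix(); t=o['tool_pos'][:2]*1000
for w in (W[:2].mean(0),W.mean(0)): print((w-t)@M[:2,1],(w-t)@M[:2,2])
print(M[:,2])
E
python3 -m crank '[[[0,0.03,0.04,0],[0,0.05,0.08,0],[0,0.09,0.1,0],[0,0.13,0.1,0],[0,0.17,0.1,0]]]'
```

```text
[[ 414.9 -244.2]
 [ 462.9 -291.8]
 [ 405.6 -277.2]
 [ 447.9 -234. ]
 [ 473.2 -257.6]
 [ 429.2 -302.6]] [ 438.93299042 -267.96567854] [ 438.93879753 -267.90126013] 67.59720987870904
0.10602529930863865 -0.7458167951881455
0.1558458744375708 -0.7870642845522403
[ 0.70989713 -0.70430086  0.00252231]
t: 4.38
tool_pos: [0.4398, -0.1049, 0.1041]
tool_rot: [0.612, 1.477, -0.612]
contact_force: [0.6, 0.4, -1.4]
opening: 0.0595
```

```bash
python3 -m crank '[[[0.07,0.17,0.05,21],[0.07,0.17,0.05,21],[0.07,0.17,0.05,21],[0.07,0.17,0.05,21],[0.07,0.17,0.05,21]]]'
python3 -m crank '[[[0,0,0,21],[0,0,0,21],[0,0,0,21],[0,0,0,21],[0,0,0,21]]]'
python3 - <<'E'
from wl import *
o,m,p,d=look("w5")
print(proj([[.586,.174,.014],[.605,-.175,.014]],m))
E
```

```text
t: 4.8
tool_pos: [0.5093, 0.0682, 0.1524]
tool_rot: [0.324, 1.545, -0.322]
contact_force: [0.6, -0.7, -0.9]
opening: 0.0592
t: 5.22
tool_pos: [0.5079, 0.0647, 0.1506]
tool_rot: [0.04, 1.571, -0.04]
contact_force: [-0.1, 0.8, -2.5]
opening: 0.0596
pos [0.5079 0.0647 0.1506] jaw 87.06 F [-0.1  0.8 -2.5] t 5.22
[[441.43657055 303.59364264]
 [ 64.37541296 339.27373965]]
```

View pics/w5.png

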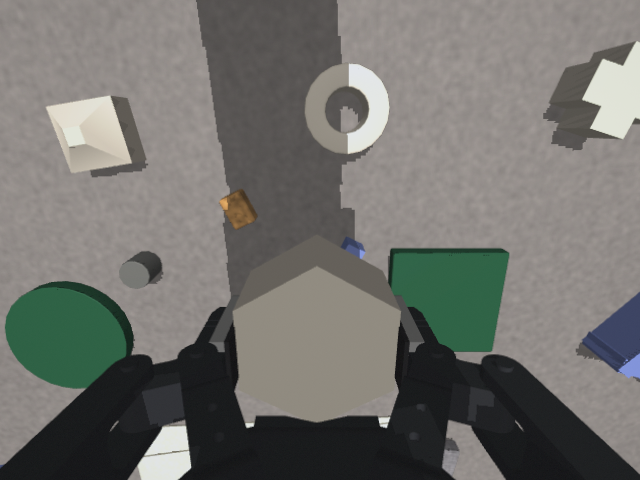

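Run:
```python
from wl import *
m=camera_model("wrist")
p=cv2.imread("pics/w5.png"); c=p[240:365,380:520]; cv2.imwrite("pics/w5c.png",cv2.resize(np.clip(c.astype(int)*2,0,255).astype(np.uint8),None,fx=4,fy=4,interpolation=cv2.INTER_NEAREST))
W=onplane([[391,255],[508,254],[493,351]],m,.014)*1000
print(W.round(1),(W[0]+W[2])/2)
c=p[270:400,0:140]; cv2.imwrite("pics/w5d.png",cv2.resize(np.clip(c.astype(int)*2,0,255).astype(np.uint8),None,fx=4,fy=4,interpolation=cv2.INTER_NEAREST))
```

```text
[[536.9 127.8  14. ]
 [541.1 227.9  14. ]
 [638.9 225.4  14. ]] [587.91022723 176.6062333   14.        ]
```

View pics/w5c.png

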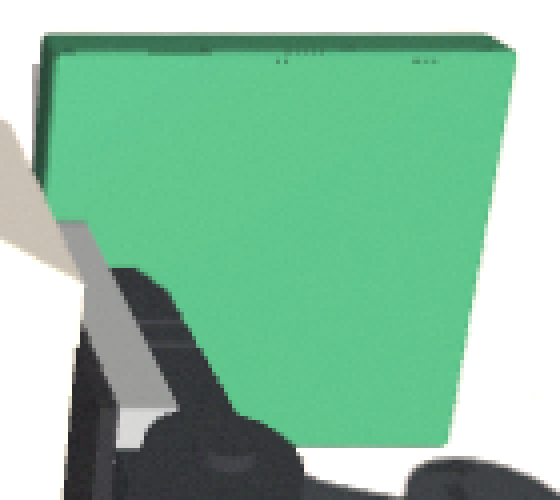

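View pics/w5d.png

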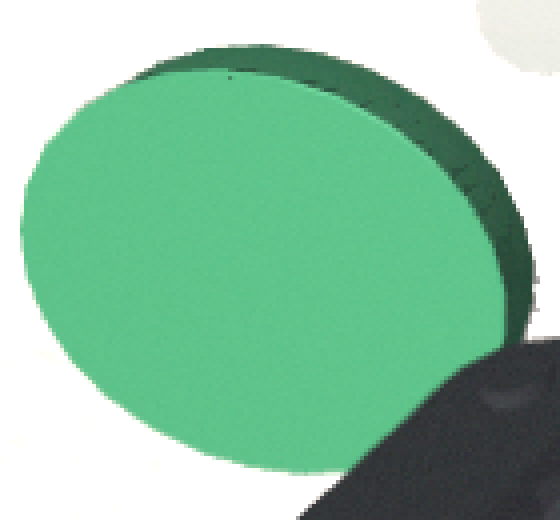

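Run:
```python
from wl import *
m=camera_model("wrist")
W=onplane([[393.8,253],[508.5,253],[491.5,351]],m,.014)*1000
print(W.round(1),((W[0]+W[2])/2).round(1),np.hypot(*(W[0]-W[1])[:2]),np.hypot(*(W[2]-W[1])[:2]))
p=cv2.imread("pics/w5.png").astype(int)
mk=((p[...,1]>75)&(p[...,1]>p[...,2]+25)).astype(np.uint8); mk[:,200:]=0
c=max(cv2.findContours(mk,0,1)[0],key=cv2.contourArea).reshape(-1,2)
W=onplane(c,m,.014)[:,:2]*1000
# drop finger-cut part: u>90 & v>350
ok=~((c[:,0]+ -0.0>84)&(c[:,1]>352))
W=W[ok]; s=np.linalg.lstsq(np.c_[2*W,np.ones(len(W))],(W**2).sum(1),rcond=None)[0]
print(s[:2],np.sqrt(s[2]+(s[:2]**2).sum()),len(W))
```

```text
[[535.2 130.2  14. ]
 [540.2 228.3  14. ]
 [638.9 224.   14. ]] [587.  177.1  14. ] 98.18204623432578 98.80712794494494
[ 605.91000611 -173.75105786] 54.01606362920085 260
```

```bash
python3 -m crank '[[[0.08,0.111,-0.04,0],[0.08,0.111,-0.06,0],[0.08,0.111,-0.09,0],[0.08,0.111,-0.1,0],[0.08,0.111,-0.1,0]]]'
python3 -m crank '[[[0,0,0,0],[0,0,0,0]]]'
python3 - <<'E'
from wl import *
look("w6")
E
```

```text
t: 5.68
tool_pos: [0.5858, 0.1774, 0.0442]
tool_rot: [0.038, 1.58, -0.039]
contact_force: [-2.3, -0.4, -2.5]
opening: 0.0593
t: 5.85
tool_pos: [0.588, 0.1753, 0.0508]
tool_rot: [0.038, 1.572, -0.039]
contact_force: [1.1, -0.1, -0.4]
opening: 0.0593
pos [0.588  0.1753 0.0508] jaw 87.18 F [ 1.1 -0.1 -0.4] t 5.85
```

View pics/w6.png

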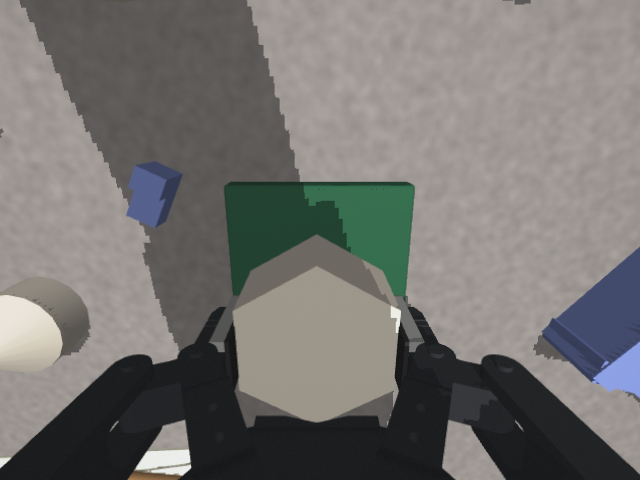

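```bash
python3 - <<'E'
from wl import *
m=camera_model("wrist"); print(onplane([[225.5,185],[413.5,185]],m,.014).round(4))
E
python3 -m crank '[[[0,0.001,-0.015,0],[0,0.001,-0.025,0],[0,0.001,-0.03,0],[0,0.001,-0.032,0],[0,0.001,-0.032,0]]]'
python3 -m crank '[[[0,0,0,0],[0,0,0,0]]]'
```

```text
[[0.5359 0.1304 0.014 ]
 [0.5408 0.2287 0.014 ]]
t: 6.32
tool_pos: [0.5881, 0.1762, 0.0193]
tool_rot: [0.039, 1.571, -0.039]
contact_force: [0.1, -0.0, -1.1]
opening: 0.0597
t: 6.48
tool_pos: [0.5889, 0.1767, 0.02]
tool_rot: [0.038, 1.569, -0.038]
contact_force: [-0.9, -0.2, -1.1]
opening: 0.0593
```

```bash
python3 -m crank '[[[0,0,-0.0015,0],[0,0,-0.0025,0],[0,0,-0.0025,0]]]'
python3 -m crank '[[[0,0,0,0],[0,0,0,0],[0,0,0,0],[0,0,0,0]]]' 1
python3 -m crank '[[[0,0,0.04,0],[0,0,0.08,0],[-0.03,0.02,0.1,0],[-0.06,0.04,0.1,0],[-0.08,0.06,0.1,0]]]'
python3 - <<'E'
from wl import *
look("w7")
m=camera_model("top"); p,d=get_image("top"); cv2.imwrite("pics/top7.png",p[:,:,::-1])
c=proj([[.588,.177,.05]],m)[0]; print(c); measure(p,d,m,'hex',c,.05)
E
```

```text
t: 6.73
tool_pos: [0.5887, 0.1768, 0.017]
tool_rot: [0.038, 1.57, -0.038]
contact_force: [-0.4, -0.5, -0.0]
opening: 0.0594
t: 7.07
tool_pos: [0.5884, 0.1767, 0.0167]
tool_rot: [0.038, 1.57, -0.038]
contact_force: [-0.2, 0.7, -0.3]
opening: 0.0855
t: 7.48
tool_pos: [0.5082, 0.2375, 0.1193]
tool_rot: [0.04, 1.567, -0.037]
contact_force: [-0.7, -1.3, -1.2]
opening: 0.0858
pos [0.5082 0.2375 0.1193] jaw 87.17 F [-0.7 -1.3 -1.2] t 7.48
[211.70445817 187.58025422]
hex cen [587.8 174.4] rect [588.4 174.3] [60.  67.2] 87.3 circ [588.4 174.1] 33.6 ell [588.  174.4] [61.8 62.4] area 1099
```

View pics/w7.png

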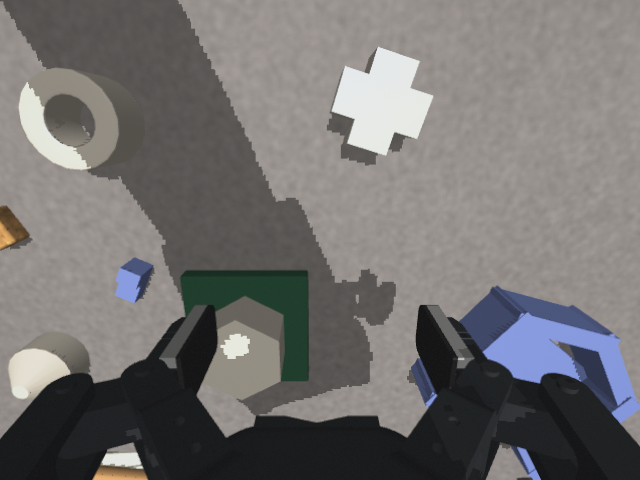

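View pics/top7.png

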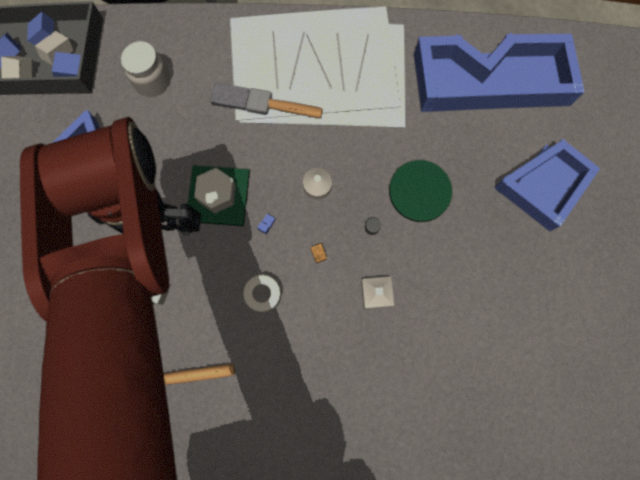

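```bash
python3 - <<'E'
from wl import *
m=camera_model("wrist");o,m,p,d=look("w8")
c=proj([[.417,.280,.036]],m)[0]; W=measure(p,d,m,'cross',c,.036)
E
python3 -m crank '[[[-0.08,0.04,0,-9],[-0.08,0.04,0,-17],[-0.08,0.04,0,-17],[-0.08,0.04,-0.02,-17],[-0.08,0.04,-0.04,-17]]]'
python3 - <<'E'
from wl import *
o,m,p,d=look("w9")
c=proj([[.417,.280,.036]],m)[0]; W=measure(p,d,m,'cross',c,.036)
E
```

```text
pos [0.5058 0.2388 0.1169] jaw 87.44 F [ 0.1 -0.2 -0.8] t 7.58
cross cen [416.6 281.9] rect [417.5 282. ] [56.5 56.3] 70.2 circ [417.6 282. ] 30.7 ell [417.5 281.8] [55.  55.2] area 6786
t: 8.05
tool_pos: [0.4298, 0.2773, 0.0778]
tool_rot: [0.272, 1.55, -0.268]
contact_force: [0.2, -1.0, 0.2]
opening: 0.0853
pos [0.4298 0.2773 0.0778] jaw 70.26 F [ 0.2 -1.   0.2] t 8.05
cross cen [415.8 282.7] rect [416.7 282.4] [56.2 58.3] 70.2 circ [417.  282.2] 31.3 ell [416.8 282.4] [55.1 56.8] area 7019
```

View pics/w9.png

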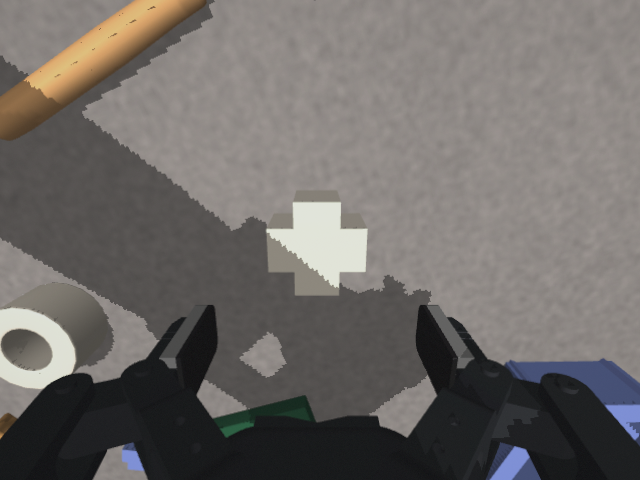

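```bash
python3 -m crank '[[[-0.0125,0.0047,0,0],[-0.0125,0.0047,-0.03,0],[-0.0125,0.0047,-0.055,0],[-0.0125,0.0047,-0.068,0],[-0.0125,0.0047,-0.068,0]]]'
python3 -m crank '[[[0,0,0,0],[0,0,0,0],[0,0,0,0]]]'
python3 - <<'E'
from wl import *
o,m,p,d=look("w10")
E
```

```text
t: 8.52
tool_pos: [0.4136, 0.2803, 0.0062]
tool_rot: [0.269, 1.559, -0.274]
contact_force: [0.2, -0.5, -0.1]
opening: 0.0855
t: 8.77
tool_pos: [0.4174, 0.2821, 0.0107]
tool_rot: [0.272, 1.551, -0.269]
contact_force: [0.2, -0.1, 0.2]
opening: 0.0853
pos [0.4174 0.2821 0.0107] jaw 70.22 F [ 0.2 -0.1  0.2] t 8.77
```

View pics/w10.png

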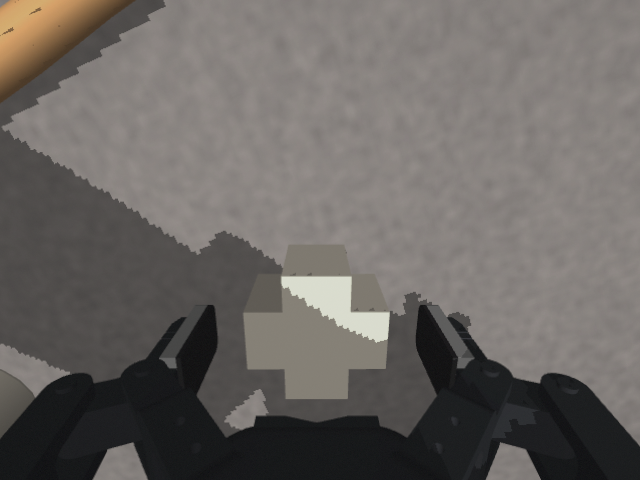

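```bash
python3 - <<'E'
from wl import *
W=onplane([[281,276.5],[351,276.5],[348,399],[285,399]],camera_model("wrist"),.036)*1000; print(W.mean(0), np.hypot(*((W[0]+W[1]-W[2]-W[3])/2)[:2]))
E
python3 -m crank '[[[0,0,-0.004,0],[0,0,-0.0055,0]]]'
python3 -m crank '[[[0,0,0,0],[0,0,0,0],[0,0,0,0],[0,0,0,0],[0,0,0,0]]]' 0 45
python3 -m crank '[[[0,0,0,0],[0,0,0,0]]]'
python3 - <<'E'
from wl import *
o,m,p,d=look("w11")
E
```

```text
[417.80035324 281.87882024  36.        ] 56.19710196328006
t: 8.98
tool_pos: [0.4163, 0.2816, 0.0036]
tool_rot: [0.271, 1.553, -0.27]
contact_force: [0.5, 0.4, -0.7]
opening: 0.0855
t: 9.4
tool_pos: [0.416, 0.2815, 0.0033]
tool_rot: [0.271, 1.553, -0.271]
contact_force: [1.3, -1.0, 1.0]
opening: 0.0554
t: 9.57
tool_pos: [0.4161, 0.2815, 0.0033]
tool_rot: [0.271, 1.553, -0.271]
contact_force: [-0.2, 0.9, 1.2]
opening: 0.0557
pos [0.4161 0.2815 0.0033] jaw 70.23 F [-0.2  0.9  1.2] t 9.57
```

View pics/w11.png

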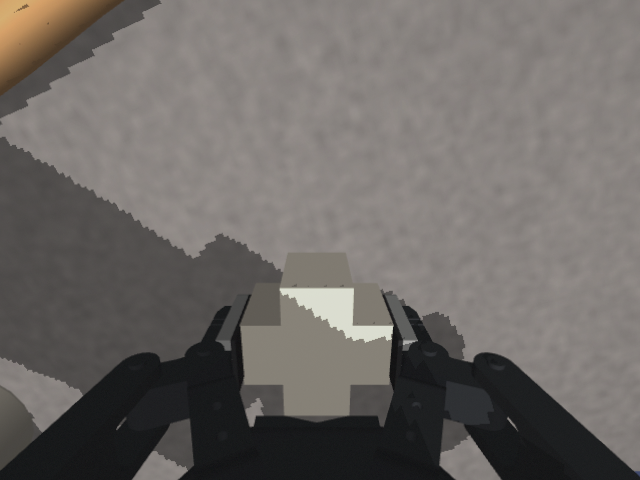

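```bash
python3 - <<'E'
from wl import *
o=get_obs()
W=onplane([[242,325.5],[392.5,325.5],[389.5,385],[244.5,385]],camera_model("wrist"),.036)*1000; print(W.mean(0),W.round(1))
M=R.from_rotvec(o['tool_rot']).as_matrix(); q=W.mean(0)-o['tool_pos']*1000; print(q[:2]@M[:2,1],q[:2]@M[:2,2])
E
python3 -m crank '[[[0,0,0.04,0],[0,0,0.08,0],[0.03,-0.01,0.1,0],[0.06,-0.03,0.12,7],[0.09,-0.05,0.13,14]]]'
python3 -m crank '[[[0.07,-0.05,0,3],[0.07,-0.05,0,3],[0.07,-0.05,0,3]]]'
```

```text
[418.04210588 281.18931062  36.        ] [[396.3 259.9  36. ]
 [414.9 311.5  36. ]
 [440.  303.2  36. ]
 [420.9 250.2  36. ]]
0.41170247958045136 2.0046969422605896
t: 10.03
tool_pos: [0.5078, 0.2317, 0.1365]
tool_rot: [0.074, 1.565, -0.072]
contact_force: [0.1, 0.3, -0.8]
opening: 0.0555
t: 10.28
tool_pos: [0.5803, 0.1773, 0.1333]
tool_rot: [0.04, 1.567, -0.043]
contact_force: [-0.2, 0.5, -1.5]
opening: 0.0553
```

```bash
python3 -m crank '[[[0.007,0,-0.04,0],[0.007,0,-0.05,0],[0.007,0,-0.05,0],[0.007,0,-0.05,0]]]'
python3 - <<'E'
from wl import *
o,m,p,d=look("w12")
E
```

```text
t: 10.62
tool_pos: [0.581, 0.1815, 0.0816]
tool_rot: [0.037, 1.574, -0.038]
contact_force: [-0.1, 0.9, -1.0]
opening: 0.0553
pos [0.581  0.1815 0.0816] jaw 87.26 F [-0.1  0.9 -1. ] t 10.62
```

View pics/w12.png

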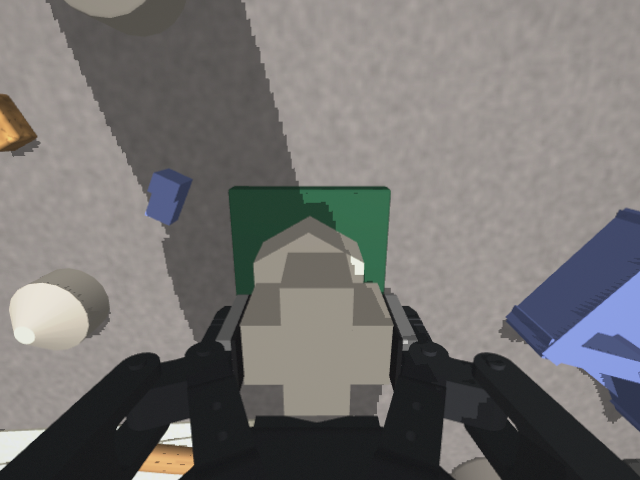

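```bash
python3 -m crank '[[[0.005,-0.005,-0.01,0],[0.005,-0.005,-0.018,0],[0.005,-0.005,-0.022,0],[0.005,-0.005,-0.022,0],[0.005,-0.005,-0.022,0]]]'
python3 -m crank '[[[0,0,0,0],[0,0,0,0]]]'
python3 - <<'E'
from wl import *
o,m,p,d=look("w13")
E
```

```text
t: 11.08
tool_pos: [0.5874, 0.1764, 0.0607]
tool_rot: [0.038, 1.571, -0.038]
contact_force: [-0.8, 0.5, -1.1]
opening: 0.0552
t: 11.25
tool_pos: [0.5881, 0.1765, 0.0616]
tool_rot: [0.038, 1.57, -0.038]
contact_force: [0.7, 0.3, -2.4]
opening: 0.0553
pos [0.5881 0.1765 0.0616] jaw 87.24 F [ 0.7  0.3 -2.4] t 11.25
```

View pics/w13.png

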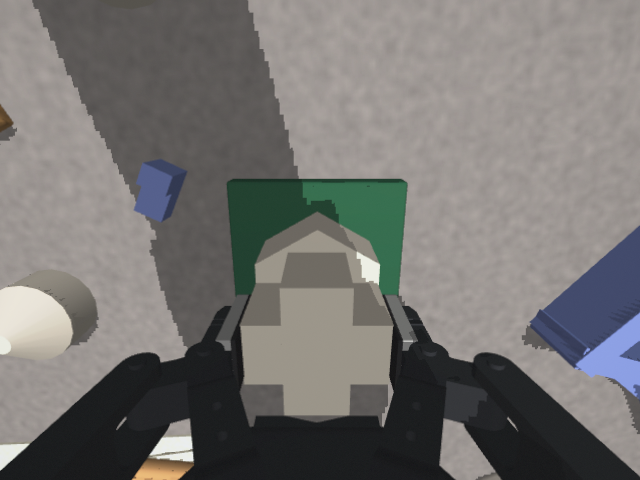

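```bash
python3 -m crank '[[[-0.002,0,-0.003,0],[-0.002,0,-0.006,0],[-0.002,0,-0.0065,0],[-0.002,0,-0.0065,0],[-0.002,0,-0.0065,0]]]'
python3 -m crank '[[[0,0,-0.0012,0],[0,0,-0.0012,0],[0,0,-0.0012,0]]]'
```

```text
t: 11.72
tool_pos: [0.5857, 0.1764, 0.0544]
tool_rot: [0.038, 1.571, -0.038]
contact_force: [0.5, -0.0, -0.8]
opening: 0.0557
t: 11.97
tool_pos: [0.5859, 0.1764, 0.0534]
tool_rot: [0.038, 1.57, -0.038]
contact_force: [-0.0, -0.0, 0.1]
opening: 0.0552
```

```bash
python3 -m crank '[[[0,0,0,0],[0,0,0,0],[0,0,0,0],[0,0,0,0]]]' 1
python3 -m crank '[[[0,0,0.03,0],[0,0,0.06,0],[-0.01,-0.03,0.08,0],[-0.03,-0.06,0.1,0],[-0.05,-0.1,0.1,0]]]'
python3 - <<'E'
from wl import *
o,m,p,d=look("w14")
m=camera_model("top"); p,d=get_image("top"); cv2.imwrite("pics/top14.png",p[:,:,::-1])
c=proj([[.588,.177,.086]],m)[0]; print(c); measure(p,d,m,'cross',c,.086)
E
```

```text
t: 12.3
tool_pos: [0.586, 0.1765, 0.0537]
tool_rot: [0.038, 1.57, -0.038]
contact_force: [-0.6, -1.3, 0.5]
opening: 0.0848
t: 12.72
tool_pos: [0.5398, 0.0792, 0.1591]
tool_rot: [0.036, 1.561, -0.035]
contact_force: [1.3, -0.1, 1.3]
opening: 0.0858
pos [0.5398 0.0792 0.1591] jaw 87.38 F [ 1.3 -0.1  1.3] t 12.72
[207.70436689 181.30011068]
cross cen [582.  171.1] rect [579.  168.8] [26.7 46.3] 83.0 circ [579.6 169. ] 25.3 ell [579.8 168. ] [28.4 47.1] area 208
```

View pics/w14.png

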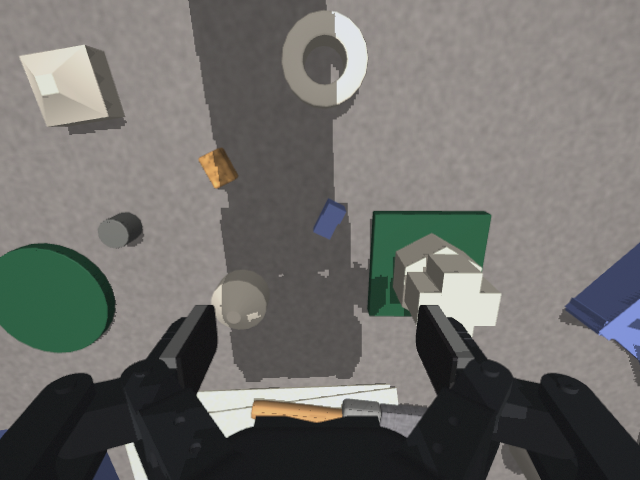

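View pics/top14.png

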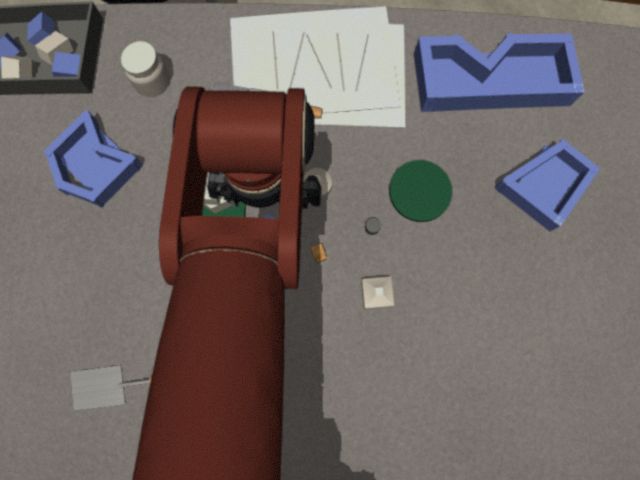

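```bash
python3 -m crank '[[[-0.1,-0.16,0,9],[-0.1,-0.16,0,9],[-0.1,-0.16,0,9],[-0.1,-0.16,0,9],[-0.1,-0.16,-0.04,9]]]'
python3 -m crank '[[[0,-0.012,-0.03,0],[0,-0.012,-0.03,0],[0,-0.012,-0.03,0]]]'
python3 - <<'E'
from wl import *
o,m,p,d=look("w15")
m=camera_model("top"); p,d=get_image("top"); cv2.imwrite("pics/top15.png",p[:,:,::-1])
c=proj([[.588,.177,.086]],m)[0]; print(c); measure(p,d,m,'cross',c,.086)
E
```

```text
t: 13.23
tool_pos: [0.4422, -0.0826, 0.1247]
tool_rot: [-0.089, 1.556, 0.079]
contact_force: [1.3, -0.5, -0.1]
opening: 0.0855
t: 13.48
tool_pos: [0.4373, -0.0902, 0.0863]
tool_rot: [-0.083, 1.573, 0.086]
contact_force: [0.5, -0.1, 0.8]
opening: 0.0855
pos [ 0.4373 -0.0902  0.0863] jaw 96.15 F [ 0.5 -0.1  0.8] t 13.48
[207.70436689 181.30011068]
cross cen [586.1 173.3] rect [586.7 172.9] [56.2 56.9] 41.8 circ [587.1 173.1] 31.1 ell [586.4 173.3] [54.9 55.9] area 920
```

View pics/w15.png

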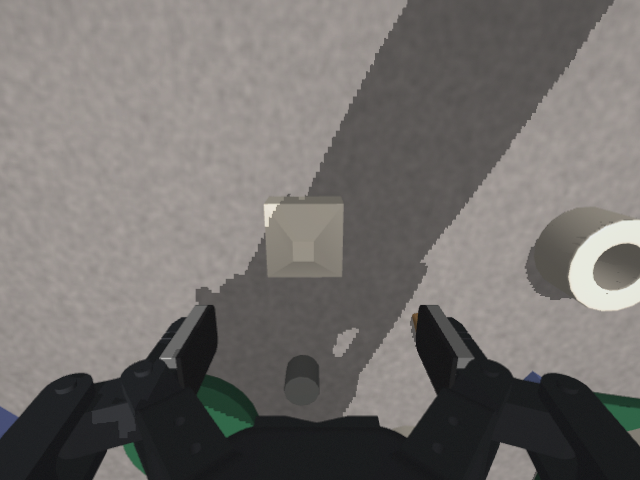

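View pics/top15.png

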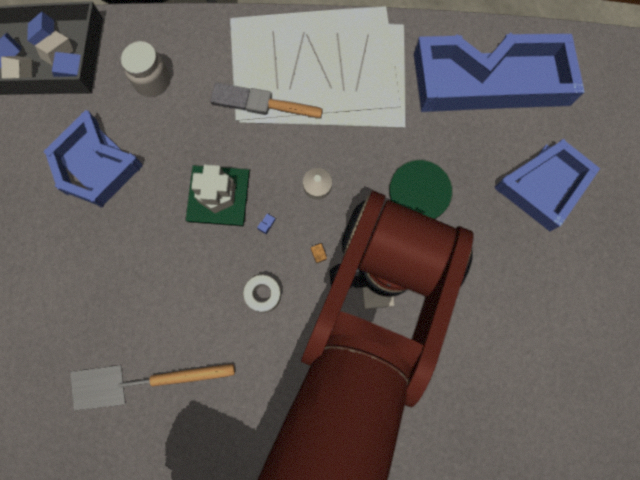

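Run:
```python
from wl import *
o=get_obs();m=camera_model("wrist");print(o['tool_pos'])
W=onplane([[265,204],[343.5,204],[343,277],[267,277]],m,.024)*1000; print(W.mean(0),W.round(1))
W=onplane([[293,242],[313,242],[313,262],[293,262]],m,.042)*1000; print(W.mean(0))
```

```text
[ 0.43992378 -0.09031876  0.0893132 ]
[430.54818966 -98.54477653  24.        ] [[ 408.9 -125.1   24. ]
 [ 403.7  -77.3   24. ]
 [ 452.1  -71.1   24. ]
 [ 457.5 -120.7   24. ]]
[430.86766772 -98.88516651  42.        ]
```

```bash
python3 -m crank '[[[-0.013,-0.0085,-0.02,0],[-0.013,-0.0085,-0.03,0],[-0.013,-0.0085,-0.03,0],[-0.013,-0.0085,-0.03,0],[-0.013,-0.0085,-0.03,0]]]'
python3 -m crank '[[[0,0,0,0],[0,0,0,0]]]'
python3 - <<'E'
from wl import *
o,m,p,d=look("w16"); import pickle; pickle.dump(m,open("m16","wb"))
E
```

```text
t: 14.0
tool_pos: [0.4268, -0.0989, 0.059]
tool_rot: [-0.087, 1.567, 0.086]
contact_force: [0.9, 0.5, 0.2]
opening: 0.0857
t: 14.17
tool_pos: [0.4265, -0.0992, 0.0587]
tool_rot: [-0.086, 1.568, 0.085]
contact_force: [-0.9, -0.3, 0.5]
opening: 0.0852
pos [ 0.4265 -0.0992  0.0587] jaw 96.26 F [-0.9 -0.3  0.5] t 14.17
```

View pics/w16.png

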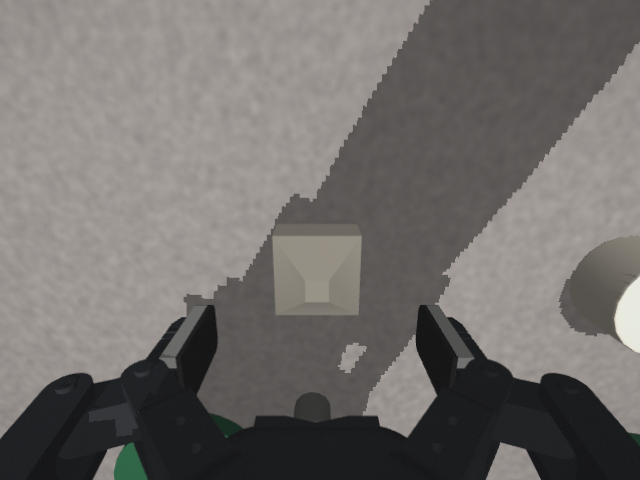

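Run:
```python
from wl import *
import pickle; m=pickle.load(open("m16","rb"))
W=onplane([[273,236.5],[361,236.5],[358.5,315],[275.5,315]],m,.024)*1000; print(W.mean(0),W.round(1))
W=onplane([[305,277],[328.5,277],[328.5,302],[305,302]],m,.042)*1000; print(W.mean(0))
```

```text
[426.82786647 -98.46396915  24.        ] [[ 405.6 -124.6   24. ]
 [ 400.4  -77.5   24. ]
 [ 448.   -71.9   24. ]
 [ 453.3 -119.8   24. ]]
[425.5422508  -98.74650473  42.        ]
```

```bash
python3 -m crank '[[[0,0,-0.03,0],[0,0,-0.045,0],[0,0,-0.052,0],[0,0,-0.0545,0],[0,0,-0.0545,0]]]'
python3 -m crank '[[[0,0,0,0],[0,0,0,0]]]'
```

```text
t: 14.63
tool_pos: [0.4255, -0.0991, 0.0031]
tool_rot: [-0.085, 1.57, 0.086]
contact_force: [-0.5, -0.1, 0.9]
opening: 0.0852
t: 14.8
tool_pos: [0.4266, -0.0996, 0.0045]
tool_rot: [-0.086, 1.567, 0.085]
contact_force: [0.4, -0.8, 0.1]
opening: 0.0851
```

```bash
python3 -m crank '[[[0,0,0,0],[0,0,0,0],[0,0,0,0],[0,0,0,0],[0,0,0,0]]]' 0 40
python3 -m crank '[[[0,0,0,0],[0,0,0,0],[0,0,0,0]]]'
python3 - <<'E'
from wl import *
o,m,p,d=look("w17"); import pickle; pickle.dump((m,o),open("m17","wb"))
E
```

```text
t: 15.22
tool_pos: [0.4261, -0.0994, 0.0039]
tool_rot: [-0.086, 1.568, 0.085]
contact_force: [-0.5, 0.4, 3.7]
opening: 0.0473
t: 15.47
tool_pos: [0.4261, -0.0994, 0.0039]
tool_rot: [-0.086, 1.568, 0.085]
contact_force: [-1.8, 0.3, 6.2]
opening: 0.0472
pos [ 0.4261 -0.0994  0.0039] jaw 96.23 F [-1.8  0.3  6.2] t 15.47
```

View pics/w17.png

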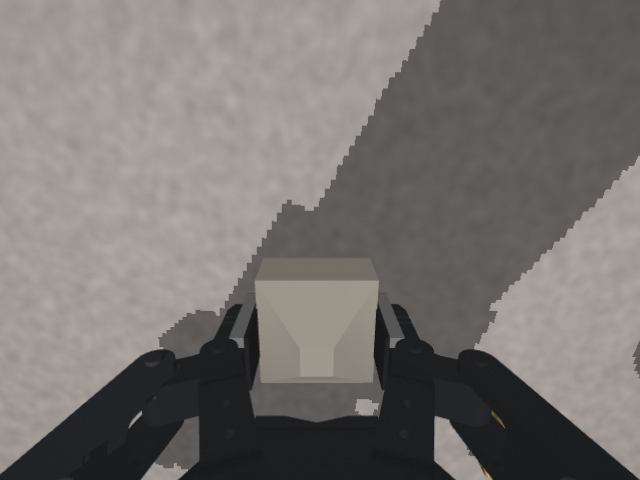

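```bash
python3 - <<'E'
from wl import *
import pickle; m,o=pickle.load(open("m17","rb"))
M=R.from_rotvec(o['tool_rot']).as_matrix()
for z,c in((.024,[[255.5,280.5],[378.5,280.5],[374,382.5],[261,382.5]]),(.042,[[300,345.5],[334,345.5],[333,377],[301.5,377]])):
    W=onplane(c,m,z)*1000; q=W.mean(0)-o['tool_pos']*1000; print(W.mean(0), q[:2]@M[:2,1],q[:2]@M[:2,2])
E
python3 -m crank '[[[0,0,0.04,0],[0,0,0.08,0],[0.02,0.02,0.11,-4],[0.04,0.05,0.13,-9],[0.06,0.085,0.14,-9]]]'
python3 -m crank '[[[0.1,0.16,0.02,0],[0.1,0.16,0.02,0],[0.1,0.16,0.02,0],[0.1,0.16,0.02,0],[0.1,0.16,0.02,0]]]'
python3 -m crank '[[[0,0.02,0,0],[0,0.02,0,0],[0,0.02,0,0]]]'
python3 - <<'E'
from wl import *
o,m,p,d=look("w18")
E
```

```text
[426.91623727 -98.57572187  24.        ] 0.7207601408846538 0.8539433759053001
[426.39861868 -98.71141355  42.        ] 0.6420409307930398 0.3246567517619476
t: 15.93
tool_pos: [0.4879, -0.0143, 0.147]
tool_rot: [0.041, 1.564, -0.044]
contact_force: [1.2, -0.7, -0.7]
opening: 0.0467
t: 16.35
tool_pos: [0.5867, 0.1494, 0.1628]
tool_rot: [0.037, 1.571, -0.035]
contact_force: [-0.8, -0.1, 0.1]
opening: 0.0471
t: 16.6
tool_pos: [0.5849, 0.1665, 0.1619]
tool_rot: [0.036, 1.573, -0.037]
contact_force: [-0.9, 0.5, -0.9]
opening: 0.0471
pos [0.5849 0.1665 0.1619] jaw 87.34 F [-0.9  0.5 -0.9] t 16.6
```

View pics/w18.png

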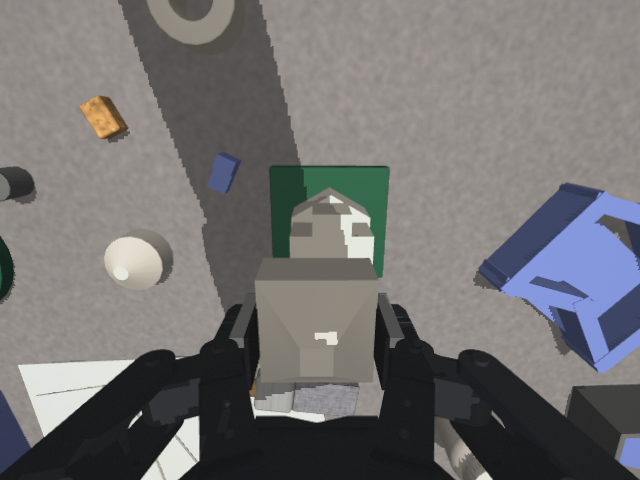

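```bash
python3 -m crank '[[[0,0.009,-0.03,0],[0,0.009,-0.05,0],[0,0.009,-0.06,0],[0,0.009,-0.06,0],[0,0.009,-0.06,0]]]'
python3 -m crank '[[[0,0,0,0],[0,0,0,0],[0,0,0,0]]]'
python3 - <<'E'
from wl import *
o,m,p,d=look("w19")
E
```

```text
t: 17.07
tool_pos: [0.5852, 0.1739, 0.1028]
tool_rot: [0.039, 1.572, -0.039]
contact_force: [0.2, -0.1, -0.2]
opening: 0.0469
t: 17.32
tool_pos: [0.5867, 0.1748, 0.105]
tool_rot: [0.039, 1.568, -0.038]
contact_force: [-0.5, 0.3, -0.4]
opening: 0.0472
pos [0.5867 0.1748 0.105 ] jaw 87.21 F [-0.5  0.3 -0.4] t 17.32
```

View pics/w19.png

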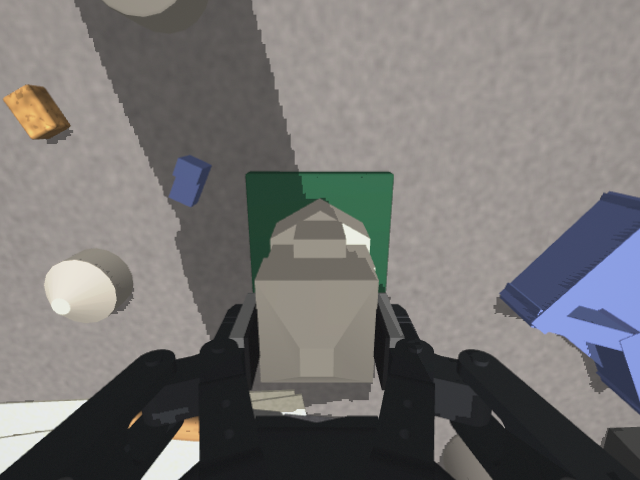

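```bash
python3 -m crank '[[[0,0.0015,-0.007,0],[0,0.0015,-0.011,0],[0,0.0015,-0.0135,0],[0,0.0015,-0.0135,0],[0,0.0015,-0.0135,0]]]'
python3 -m crank '[[[0,0,-0.001,0],[0,0,-0.001,0],[0,0,-0.001,0]]]'
```

```text
t: 17.78
tool_pos: [0.5856, 0.1765, 0.0899]
tool_rot: [0.038, 1.571, -0.038]
contact_force: [-1.7, -0.4, 3.2]
opening: 0.047
t: 18.03
tool_pos: [0.5857, 0.1765, 0.0899]
tool_rot: [0.038, 1.571, -0.038]
contact_force: [-4.2, -0.8, 7.1]
opening: 0.0469
```

```bash
python3 -m crank '[[[0.001,0,0.0015,0],[0.001,0,0.0015,0],[0.001,0,0.0015,0]]]'
python3 -m crank '[[[0,0,-0.0005,0],[0,0,-0.0005,0],[0,0,-0.0005,0]]]'
```

```text
t: 18.28
tool_pos: [0.5867, 0.1764, 0.09]
tool_rot: [0.038, 1.57, -0.038]
contact_force: [0.6, -0.2, 0.8]
opening: 0.0469
t: 18.53
tool_pos: [0.5867, 0.1764, 0.0899]
tool_rot: [0.038, 1.57, -0.038]
contact_force: [-0.5, 0.6, 3.0]
opening: 0.0472
```

Good. Release, lift, head for the ring.

```bash
python3 -m crank '[[[0,0,0,0],[0,0,0,0],[0,0,0,0],[0,0,0,0]]]' 1
python3 -m crank '[[[0,0,0.03,0],[0,0,0.065,0],[-0.03,-0.02,0.08,0],[-0.06,-0.04,0.08,0],[-0.09,-0.06,0.08,0]]]'
python3 -m crank '[[[-0.075,-0.026,-0.09,0],[-0.075,-0.026,-0.09,0],[-0.075,-0.026,-0.09,0],[-0.075,-0.026,-0.09,0]]]'
python3 -m crank '[[[0,0,0,0],[0,0,0,0]]]'
python3 - <<'E'
from wl import *
o,m,p,d=look("w20")
c=proj([[.418,.0905,.036]],m)[0]; measure(p,d,m,'ring',c,.036)
m=camera_model("top"); p,d=get_image("top"); cv2.imwrite("pics/top20.png",p[:,:,::-1])
c=proj([[.588,.177,.128]],m)[0]; print(c); measure(p,d,m,'pyr',c,.11);measure(p,d,m,'pyrtop',c,.128)
E
```

```text
t: 18.87
tool_pos: [0.5864, 0.1763, 0.0893]
tool_rot: [0.038, 1.571, -0.038]
contact_force: [0.4, 0.1, -0.7]
opening: 0.0857
t: 19.28
tool_pos: [0.4968, 0.116, 0.1716]
tool_rot: [0.037, 1.567, -0.037]
contact_force: [0.2, -0.3, 0.5]
opening: 0.0857
t: 19.62
tool_pos: [0.4105, 0.0893, 0.0699]
tool_rot: [0.038, 1.59, -0.04]
contact_force: [-2.0, 0.1, -1.5]
opening: 0.085
t: 19.78
tool_pos: [0.4231, 0.0905, 0.0811]
tool_rot: [0.038, 1.568, -0.038]
contact_force: [0.8, -0.1, 0.3]
opening: 0.0855
pos [0.4231 0.0905 0.0811] jaw 87.22 F [ 0.8 -0.1  0.3] t 19.78
ring cen [416.3  90.9] rect [417.1  90.8] [58.6 60.6] 87.2 circ [417.2  90.7] 30.7 ell [417.3  90.8] [58.4 60.9] area 6272
[202.63184636 173.32671196]
pyr cen [585.7 173.7] rect [586.  173.8] [49.4 51.6] 87.5 circ [585.9 174.1] 33.8 ell [585.9 173.7] [56.4 57. ] area 977
pyrtop cen [583.7 172.2] rect [584.3 172.5] [34.7 33.5] 86.4 circ [584.7 173.9] 22.6 ell [583.8 172.4] [35.3 38.2] area 434
```

View pics/w20.png

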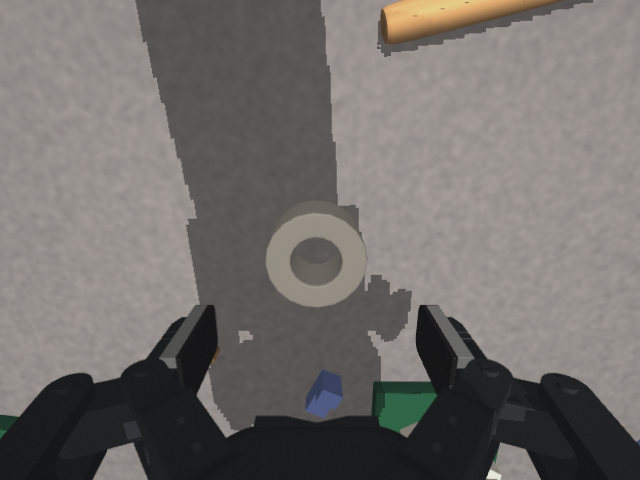

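View pics/top20.png

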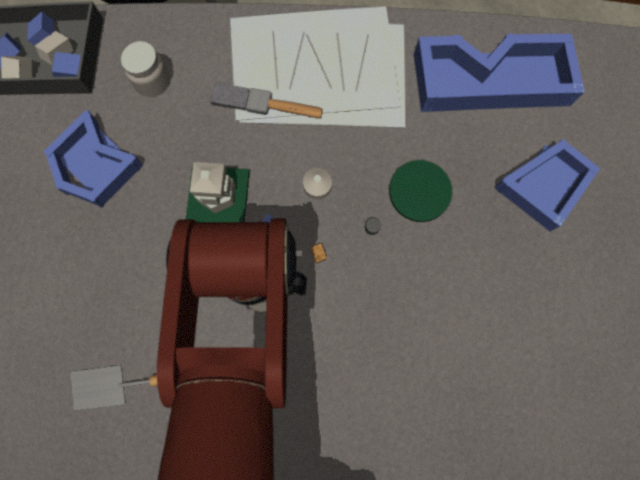

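```bash
python3 -m crank '[[[-0.005,0,-0.03,0],[-0.005,0,-0.055,0],[-0.005,0,-0.07,0],[-0.005,0,-0.075,0],[-0.005,0,-0.075,0]]]'
python3 -m crank '[[[0,0,0,0],[0,0,0,0]]]'
python3 - <<'E'
from wl import *
o,m,p,d=look("w21")
W=measure(p,d,m,'ring',proj([[.418+.022,.0905,.036]],m)[0],.036)
E
```

```text
t: 20.3
tool_pos: [0.4175, 0.0905, 0.005]
tool_rot: [0.038, 1.571, -0.038]
contact_force: [-0.2, 0.1, -0.2]
opening: 0.0855
t: 20.47
tool_pos: [0.4188, 0.0905, 0.0068]
tool_rot: [0.038, 1.567, -0.038]
contact_force: [-1.1, -0.2, 0.5]
opening: 0.0857
pos [0.4188 0.0905 0.0068] jaw 87.24 F [-1.1 -0.2  0.5] t 20.47
ring cen [414.8  90.9] rect [416.1  91. ] [58.4 62.9] 81.7 circ [416.2  91.2] 31.6 ell [416.4  90.8] [58.2 62.9] area 14490
```

View pics/w21.png

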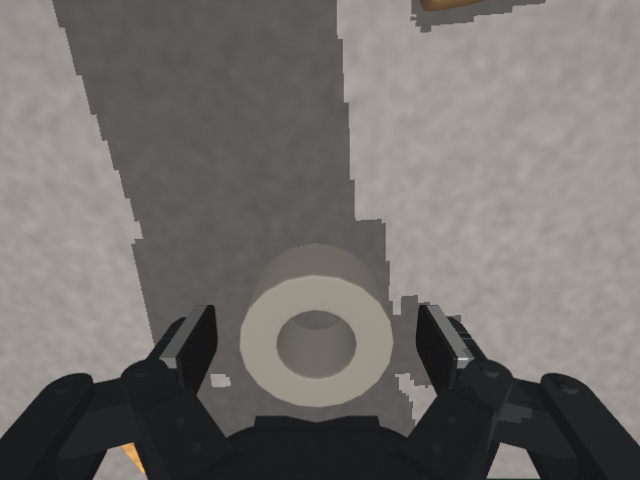

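```bash
python3 -m crank '[[[-0.001,0,-0.002,0],[-0.001,0,-0.002,0]]]'
python3 -m crank '[[[0,0,0,0],[0,0,0,0],[0,0,0,0],[0,0,0,0],[0,0,0,0]]]' 0 45
python3 -m crank '[[[0,0,0,0],[0,0,0,0],[0,0,0,0]]]'
python3 - <<'E'
from wl import *
o,m,p,d=look("w22"); import pickle; pickle.dump((m,o),open("m22","wb"))
E
```

```text
t: 20.68
tool_pos: [0.416, 0.0904, 0.0033]
tool_rot: [0.038, 1.569, -0.038]
contact_force: [0.3, -0.1, -0.1]
opening: 0.0849
t: 21.1
tool_pos: [0.4161, 0.0904, 0.0034]
tool_rot: [0.038, 1.57, -0.038]
contact_force: [-1.5, -0.4, 6.1]
opening: 0.0599
t: 21.35
tool_pos: [0.4161, 0.0904, 0.0034]
tool_rot: [0.038, 1.57, -0.038]
contact_force: [-1.7, 0.0, 5.9]
opening: 0.0596
pos [0.4161 0.0904 0.0034] jaw 87.23 F [-1.7  0.   5.9] t 21.35
```

View pics/w22.png

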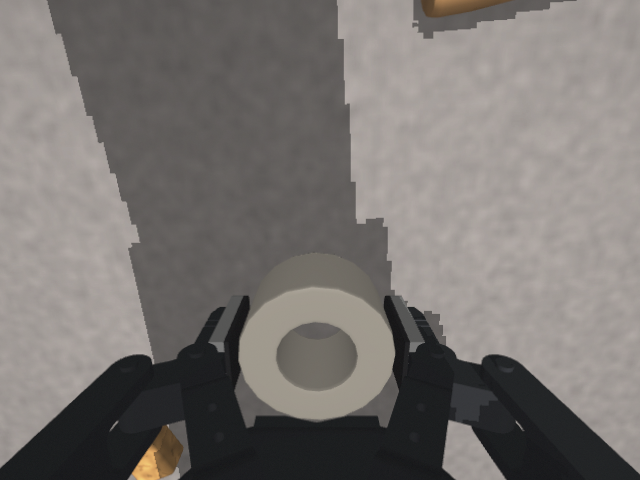

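```bash
python3 - <<'E'
from wl import *
import pickle; m,o=pickle.load(open("m22","rb"))
M=R.from_rotvec(o['tool_rot']).as_matrix()
for c in([[317,287.5],[317,419.5]],[[239.5,353],[395,353]],[[317,322.5],[317,391]]):
    W=onplane(c,m,.036)*1000; q=W.mean(0)-o['tool_pos']*1000; print(W.round(1),W.mean(0), q[:2]@M[:2,1],q[:2]@M[:2,2])
E
python3 -m crank '[[[0,0,0.04,0],[0,0,0.08,0],[0.02,-0.02,0.11,0],[0.04,-0.05,0.12,0],[0.06,-0.085,0.12,0]]]'
python3 -m crank '[[[0.07,-0.15,0,0],[0.07,-0.15,0,0],[0.07,-0.15,0,0],[0.07,-0.15,0,0],[0.07,-0.15,0,0]]]'
python3 -m crank '[[[0,0,0,0],[0,0,0,0],[0,0,0,0]]]'
python3 - <<'E'
from wl import *
o,m,p,d=look("w23"); import pickle; pickle.dump((m,o),open("m23","wb"))
E
```

```text
[[389.7  92.2  36. ]
 [448.4  89.4  36. ]] [419.03282124  90.76984149  36.        ] 0.5190098008908357 2.951889094166048
[[415.4  61.8  36. ]
 [418.2 120.1  36. ]] [416.79610681  90.96989713  36.        ] 0.6105730832696713 0.7081137501670995
[[403.8  91.5  36. ]
 [434.3  90.   36. ]] [419.02352309  90.77036727  36.        ] 0.519084931504625 2.942576399018724
t: 21.82
tool_pos: [0.4788, 0.0048, 0.1271]
tool_rot: [0.035, 1.562, -0.036]
contact_force: [1.9, -1.0, -0.7]
opening: 0.0594
t: 22.23
tool_pos: [0.5474, -0.1506, 0.1223]
tool_rot: [0.04, 1.569, -0.044]
contact_force: [-0.5, -0.1, -0.5]
opening: 0.0593
t: 22.48
tool_pos: [0.5448, -0.1435, 0.1219]
tool_rot: [0.038, 1.572, -0.037]
contact_force: [0.0, -0.2, -1.3]
opening: 0.0599
pos [ 0.5448 -0.1435  0.1219] jaw 87.29 F [ 0.  -0.2 -1.3] t 22.48
```

View pics/w23.png

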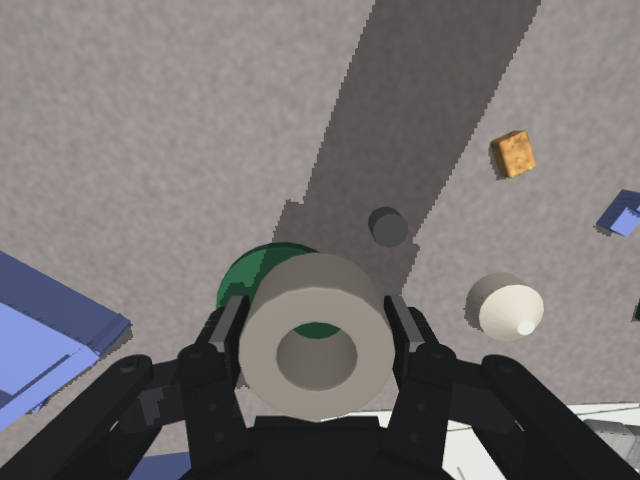

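```bash
python3 -m crank '[[[0.035,-0.02,0,0],[0.059,-0.03,-0.02,0],[0.059,-0.03,-0.045,0],[0.059,-0.03,-0.06,0],[0.059,-0.03,-0.06,0]]]'
python3 -m crank '[[[0,0,0,0],[0,0,0,0],[0,0,0,0]]]'
python3 - <<'E'
from wl import *
o,m,p,d=look("w24"); import pickle; pickle.dump((m,o),open("m24","wb"))
E
```

```text
t: 22.95
tool_pos: [0.6009, -0.1721, 0.0577]
tool_rot: [0.04, 1.579, -0.034]
contact_force: [-1.3, 0.8, -2.2]
opening: 0.0596
t: 23.2
tool_pos: [0.6054, -0.1746, 0.0648]
tool_rot: [0.037, 1.568, -0.038]
contact_force: [0.0, 0.1, -1.4]
opening: 0.0597
pos [ 0.6054 -0.1746  0.0648] jaw 87.26 F [ 0.   0.1 -1.4] t 23.2
```

View pics/w24.png

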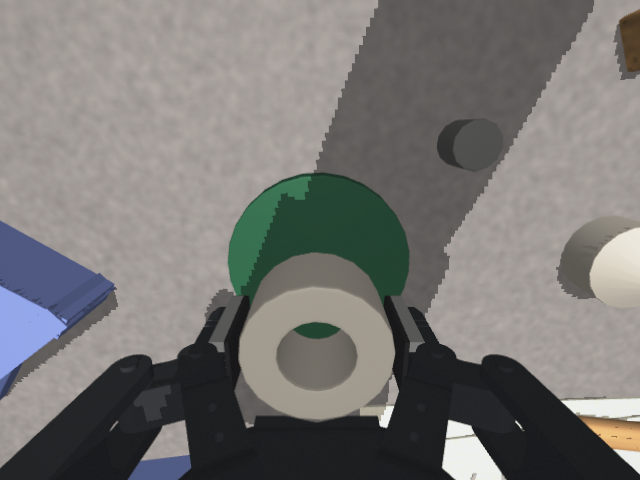

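Run:
```python
import cv2,numpy as np
p=cv2.imread("pics/w24.png"); c=p[165:305,220:420]; cv2.imwrite("pics/w24c.png",cv2.resize(np.clip(c.astype(int)*3,0,255).astype(np.uint8),None,fx=4,fy=4,interpolation=cv2.INTER_NEAREST))
```

```text
(no output)
```

View pics/w24c.png

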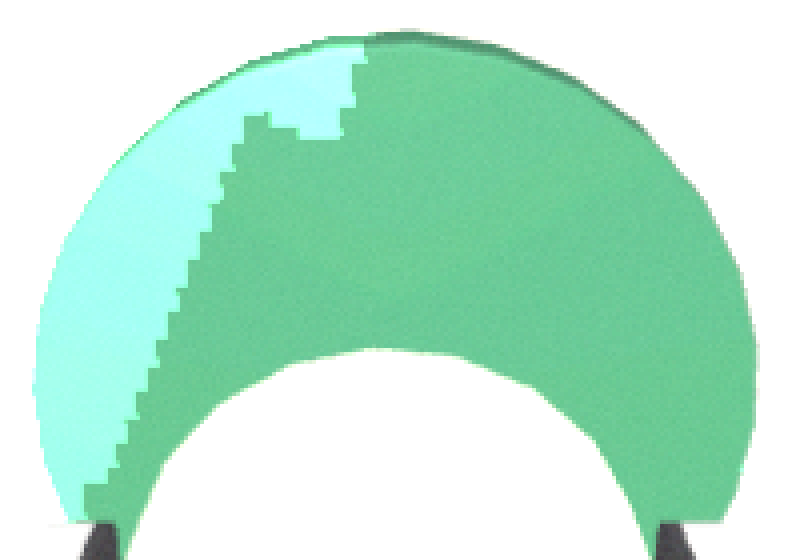

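Run:
```python
from wl import *
import pickle; m,o=pickle.load(open("m24","rb"))
c=np.array([(400,43),(330,48),(250,73),(180,108),(115,165),(65,235),(37,310),(33,385),(43,455),(70,522),(500,55),(575,84),(640,128),(703,200),(745,280),(757,360),(755,420),(722,521)])/4+[220,165]-.5
W=onplane(c,m,.014)[:,:2]*1000
s=np.linalg.lstsq(np.c_[2*W,np.ones(len(W))],(W**2).sum(1),rcond=None)[0]
print(s[:2],np.sqrt(s[2]+(s[:2]**2).sum()),(np.hypot(*(W-s[:2]).T)).round(1))
```

```text
[ 605.56556702 -173.24125164] 54.49114561594295 [54.3 54.3 54.1 54.4 54.5 54.8 55.  54.5 54.4 54.2 54.5 54.6 54.6 54.4
 54.8 54.4 54.5 54.3]
```

```bash
python3 -m crank '[[[-0.0025,0.001,-0.02,0],[-0.0025,0.001,-0.035,0],[-0.0025,0.001,-0.042,0],[-0.0025,0.001,-0.044,0],[-0.0025,0.001,-0.044,0]]]'
python3 -m crank '[[[0,0,0,0],[0,0,0,0],[0,0,0,0]]]'
```

```text
t: 23.67
tool_pos: [0.6018, -0.1736, 0.0183]
tool_rot: [0.038, 1.571, -0.038]
contact_force: [0.4, -0.5, -1.5]
opening: 0.0593
t: 23.92
tool_pos: [0.6026, -0.1738, 0.0193]
tool_rot: [0.038, 1.569, -0.038]
contact_force: [0.0, 0.3, -1.0]
opening: 0.0599
```

```bash
python3 -m crank '[[[0,0,-0.001,0],[0,0,-0.0017,0],[0,0,-0.0017,0],[0,0,-0.0017,0]]]'
python3 -m crank '[[[0,0,0,0],[0,0,0,0],[0,0,0,0],[0,0,0,0]]]' 1
python3 -m crank '[[[0,0,0.03,0],[0,0,0.06,0],[-0.03,0.02,0.08,0],[-0.05,0.05,0.09,0],[-0.05,0.09,0.09,0]]]'
python3 -m crank '[[[0.03,0.09,0,0],[0.03,0.09,0,0],[0.03,0.09,0,0],[0.03,0.09,0,0]]]'
python3 -m crank '[[[0,0,0,0],[0,0,0,0],[0,0,0,0]]]'
python3 - <<'E'
from wl import *
o,m,p,d=look("w25"); import pickle; pickle.dump((m,o),open("m25","wb"))
measure(p,d,m,'cone',proj([[.611,.0055,.024]],m)[0],.024)
E
```

```text
t: 24.25
tool_pos: [0.6024, -0.1738, 0.0175]
tool_rot: [0.038, 1.57, -0.038]
contact_force: [-0.1, 0.4, 1.3]
opening: 0.0598
t: 24.58
tool_pos: [0.6021, -0.1737, 0.017]
tool_rot: [0.038, 1.57, -0.038]
contact_force: [0.6, -0.0, 0.3]
opening: 0.0854
t: 25.0
tool_pos: [0.5516, -0.0849, 0.1101]
tool_rot: [0.039, 1.567, -0.043]
contact_force: [2.0, 0.8, -0.6]
opening: 0.0856
t: 25.33
tool_pos: [0.5826, 0.0091, 0.1073]
tool_rot: [0.035, 1.57, -0.034]
contact_force: [0.0, 0.7, -0.4]
opening: 0.0853
t: 25.58
tool_pos: [0.5818, 0.005, 0.1068]
tool_rot: [0.039, 1.571, -0.04]
contact_force: [-0.0, 0.2, -0.8]
opening: 0.0853
pos [0.5818 0.005  0.1068] jaw 87.13 F [-0.   0.2 -0.8] t 25.58
cone cen [609.2   6.1] rect [609.8   6.5] [48.8 52.9] 85.6 circ [609.7   6.3] 26.7 ell [609.9   6.1] [49. 53.] area 3718
```

View pics/w25.png

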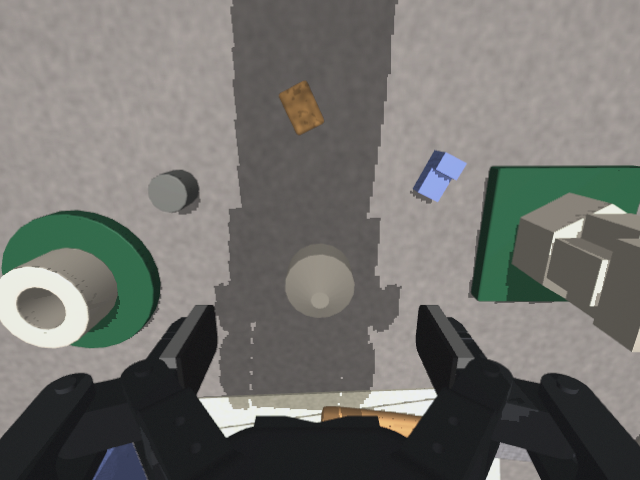

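```bash
python3 - <<'E'
from wl import *
import pickle; m,o=pickle.load(open("m25","rb"))
print(onplane([[320,299.5]],m,.044)*1000, onplane([[320,319],[320,252]],m,.024)*1000)
p=cv2.imread("pics/w25.png"); cv2.imwrite("pics/w25c.png",cv2.resize(np.clip(p[230:330,270:370].astype(int)*1.5-40,0,255).astype(np.uint8),None,fx=6,fy=6,interpolation=cv2.INTER_NEAREST))
E
python3 -m crank '[[[0.029,0.001,-0.02,0],[0.029,0.001,-0.04,0],[0.029,0.001,-0.04,0],[0.029,0.001,-0.04,0]]]'
python3 -m crank '[[[0,0,0,0],[0,0,0,0],[0,0,0,0]]]'
python3 - <<'E'
from wl import *
o,m,p,d=look("w26"); import pickle; pickle.dump((m,o),open("m26","wb"))
E
```

```text
[[611.0335751    6.22993386  44.        ]] [[637.78652532   5.16460955  24.        ]
 [584.91412865   7.65001801  24.        ]]
t: 25.97
tool_pos: [0.6096, 0.0066, 0.0654]
tool_rot: [0.039, 1.575, -0.039]
contact_force: [0.0, 0.1, -0.2]
opening: 0.0852
t: 26.22
tool_pos: [0.6118, 0.007, 0.0687]
tool_rot: [0.038, 1.568, -0.038]
contact_force: [0.3, -0.1, 0.7]
opening: 0.0855
pos [0.6118 0.007  0.0687] jaw 87.21 F [ 0.3 -0.1  0.7] t 26.22
```

View pics/w26.png

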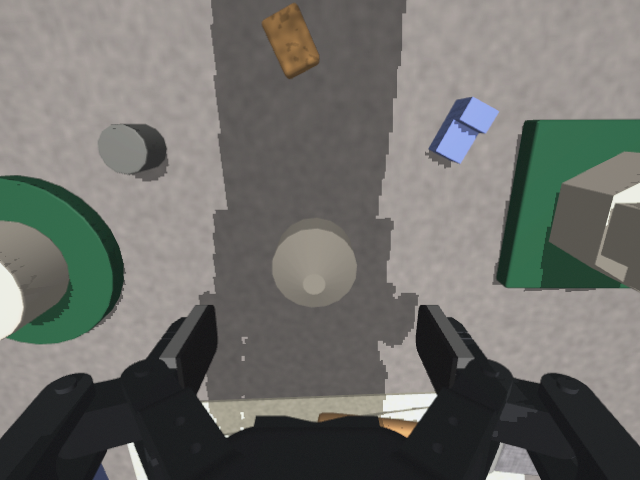

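```bash
python3 - <<'E'
from wl import *
import pickle; m,o=pickle.load(open("m26","rb"))
print(onplane([[314,284]],m,.044)*1000)
E
python3 -m crank '[[[0,-0.001,-0.03,0],[0,-0.001,-0.05,0],[0,-0.001,-0.06,0],[0,-0.001,-0.063,0],[0,-0.001,-0.063,0]]]'
python3 -m crank '[[[0,0,0,0],[0,0,0,0],[0,0,0,0]]]'
```

```text
[[611.43202605   6.09290157  44.        ]]
t: 26.68
tool_pos: [0.6107, 0.0064, 0.0036]
tool_rot: [0.038, 1.572, -0.038]
contact_force: [0.3, -0.1, -0.1]
opening: 0.0851
t: 26.93
tool_pos: [0.6123, 0.0062, 0.0057]
tool_rot: [0.038, 1.568, -0.038]
contact_force: [0.5, -0.3, 0.2]
opening: 0.0856
```

```bash
python3 -m crank '[[[0,0,-0.001,0],[0,0,-0.001,0]]]'
python3 -m crank '[[[0,0,0,0],[0,0,0,0],[0,0,0,0],[0,0,0,0],[0,0,0,0]]]' 0 40
python3 -m crank '[[[0,0,0,0],[0,0,0,0],[0,0,0,0]]]'
python3 - <<'E'
from wl import *
o,m,p,d=look("w27"); import pickle; pickle.dump((m,o),open("m27","wb"))
E
```

```text
t: 27.1
tool_pos: [0.6115, 0.0063, 0.0036]
tool_rot: [0.038, 1.569, -0.038]
contact_force: [-0.2, -0.0, -0.3]
opening: 0.0854
t: 27.52
tool_pos: [0.6115, 0.0063, 0.0034]
tool_rot: [0.038, 1.57, -0.038]
contact_force: [-0.2, -1.3, 1.9]
opening: 0.0481
t: 27.77
tool_pos: [0.6115, 0.0063, 0.0034]
tool_rot: [0.038, 1.57, -0.038]
contact_force: [1.0, -0.4, 3.0]
opening: 0.0487
pos [0.6115 0.0063 0.0034] jaw 87.23 F [ 1.  -0.4  3. ] t 27.77
```

View pics/w27.png

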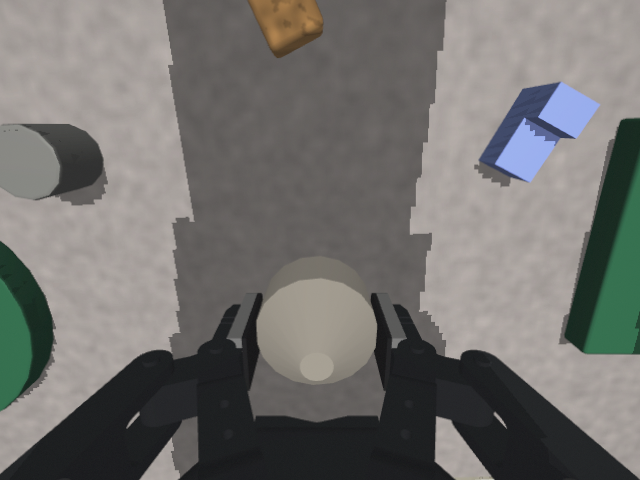

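```bash
python3 - <<'E'
from wl import *
import pickle; m,o=pickle.load(open("m27","rb"))
M=R.from_rotvec(o['tool_rot']).as_matrix()
for z,c in((.044,[[317,366.5]]),(.024,[[317,279],[317,385]])):
    W=onplane(c,m,z)*1000; q=W.mean(0)-o['tool_pos']*1000; print(W,q[:2]@M[:2,1],q[:2]@M[:2,2])
E
python3 -m crank '[[[0,0,0.04,0],[0,0,0.08,0],[0,-0.02,0.1,0],[0,-0.05,0.11,0],[0,-0.09,0.11,0]]]'
python3 -m crank '[[[-0.008,-0.09,0,0],[-0.008,-0.09,0,0],[-0.008,-0.09,-0.01,0],[-0.008,-0.09,-0.03,0],[-0.008,-0.09,-0.03,0]]]'
python3 -m crank '[[[0,0,0,0],[0,0,0,0],[0,0,0,0]]]'
python3 - <<'E'
from wl import *
o,m,p,d=look("w28"); import pickle; pickle.dump((m,o),open("m28","wb"))
E
```

```text
[[611.99127424   6.78871426  44.        ]] 0.5226856429661867 0.47746710662409503
[[587.4088351    8.00254813  24.        ]
 [637.31605266   5.60579344  24.        ]] 0.5560696288568785 0.8474552387982486
t: 28.23
tool_pos: [0.613, -0.0832, 0.1167]
tool_rot: [0.035, 1.565, -0.036]
contact_force: [1.0, 0.4, -1.1]
opening: 0.0485
t: 28.65
tool_pos: [0.5998, -0.1734, 0.078]
tool_rot: [0.042, 1.578, -0.037]
contact_force: [-0.2, 1.1, -3.0]
opening: 0.0483
t: 28.9
tool_pos: [0.6037, -0.1731, 0.0839]
tool_rot: [0.037, 1.569, -0.037]
contact_force: [0.4, -0.0, -0.6]
opening: 0.0486
pos [ 0.6037 -0.1731  0.0839] jaw 87.3 F [ 0.4 -0.  -0.6] t 28.9
```

View pics/w28.png

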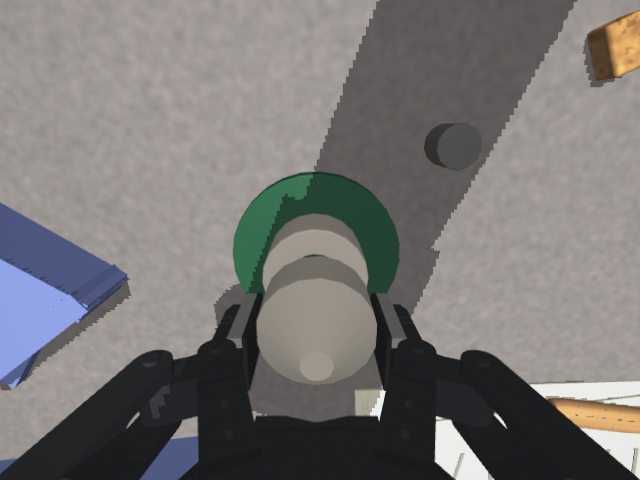

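```bash
python3 -m crank '[[[0.001,-0.0006,-0.01,0],[0.001,-0.0006,-0.02,0],[0.001,-0.0006,-0.026,0],[0.001,-0.0006,-0.028,0],[0.001,-0.0006,-0.028,0]]]'
python3 -m crank '[[[0,0,0,0],[0,0,0,0],[0,0,0,0]]]'
```

```text
t: 29.37
tool_pos: [0.6035, -0.1739, 0.0539]
tool_rot: [0.038, 1.572, -0.037]
contact_force: [0.0, 0.1, -0.2]
opening: 0.0485
t: 29.62
tool_pos: [0.6041, -0.1743, 0.055]
tool_rot: [0.038, 1.57, -0.038]
contact_force: [0.6, 0.4, -0.2]
opening: 0.0482
```

```bash
python3 -m crank '[[[0.0006,0.0005,-0.001,0],[0.0006,0.0005,-0.0015,0],[0.0006,0.0005,-0.0015,0],[0.0006,0.0005,-0.0015,0]]]'
python3 -m crank '[[[0,0,0,0],[0,0,0,0],[0,0,0,0],[0,0,0,0]]]' 1
python3 -m crank '[[[0,0,0.03,0],[0,0,0.06,0],[0,0,0.09,0],[-0.03,0,0.1,0],[-0.06,0,0.1,0]]]'
python3 -m crank '[[[-0.12,0.02,0.08,0],[-0.12,0.02,0.08,0],[-0.12,0.02,0.08,0],[-0.12,0.02,0.08,0],[-0.12,0.02,0.08,0]]]'
python3 -m crank '[[[0,0.2,0,0],[0,0.2,0,0],[0,0.2,0,0],[0,0.2,0,0],[0,0.2,0,0]]]'
python3 -m crank '[[[0,0,0,0],[0,0,0,0],[0,0,0,0],[0,0,0,0]]]'
python3 - <<'E'
from wl import *
o,m,p,d=look("w30")
mt=camera_model("top")
p,d=get_image("top"); cv2.imwrite("pics/top30.png",p[:,:,::-1])
for n,c,z in(('pyr',[.588,.177],.11),('cone',[.606,-.174],.074)):
    measure(p,d,mt,n,proj([[*c,z+.018]],mt)[0],z)
p,d=get_image("scene"); cv2.imwrite("pics/scene30.png",p[:,:,::-1])
E
```

```text
t: 29.95
tool_pos: [0.6047, -0.1737, 0.0535]
tool_rot: [0.038, 1.57, -0.038]
contact_force: [0.5, -0.4, -0.1]
opening: 0.0486
t: 30.28
tool_pos: [0.6048, -0.1738, 0.0537]
tool_rot: [0.038, 1.57, -0.038]
contact_force: [0.1, -0.6, 0.1]
opening: 0.0855
t: 30.7
tool_pos: [0.5473, -0.1749, 0.1588]
tool_rot: [0.034, 1.562, -0.04]
contact_force: [0.2, -0.1, 0.9]
opening: 0.086
t: 31.12
tool_pos: [0.424, -0.1541, 0.2376]
tool_rot: [0.036, 1.564, -0.042]
contact_force: [0.4, -0.1, 0.5]
opening: 0.0854
t: 31.53
tool_pos: [0.4245, 0.0487, 0.233]
tool_rot: [0.038, 1.57, -0.037]
contact_force: [0.7, 0.3, 1.3]
opening: 0.0853
t: 31.87
tool_pos: [0.4249, 0.0454, 0.2331]
tool_rot: [0.039, 1.571, -0.039]
contact_force: [0.0, -0.1, 0.3]
opening: 0.0856
pos [0.4249 0.0454 0.2331] jaw 87.15 F [ 0.  -0.1  0.3] t 31.87
pyr cen [604.7 169.7] rect [602.4 172.9] [49.1 17.9] 89.0 circ [602.7 173.2] 25.3 ell [603.7 168.8] [16.4 53.7] area 212
cone cen [ 603.5 -174.9] rect [ 603.7 -174.7] [49.4 52.1] 46.1 circ [ 603.5 -175. ] 26.8 ell [ 603.6 -175. ] [49.5 51.9] area 768
```

View pics/top30.png

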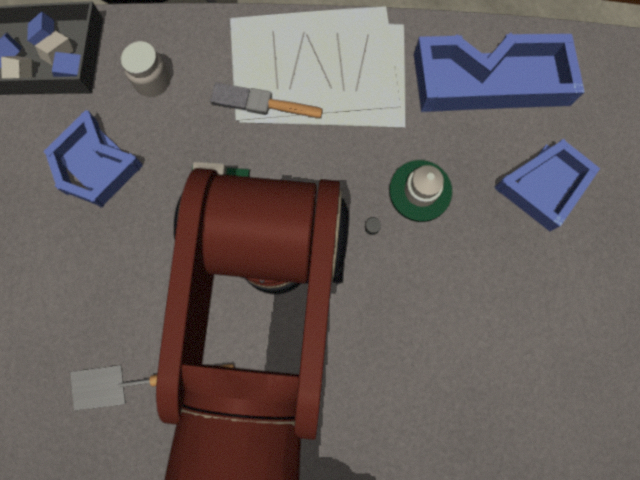

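View pics/scene30.png

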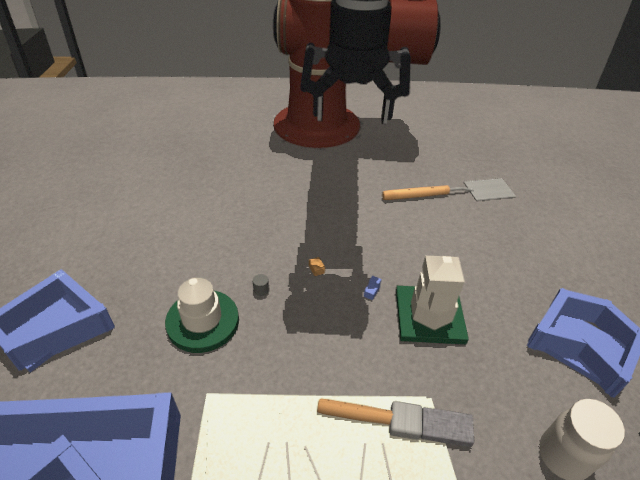

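View pics/w30.png

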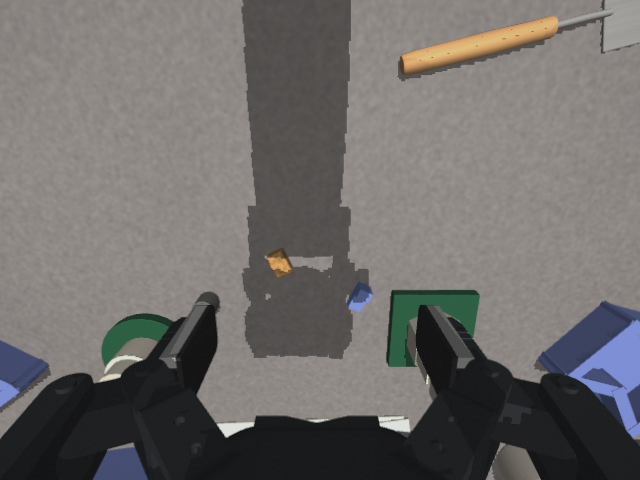

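```bash
python3 -c "
from station import *
print(finish_job())"
```

```text
the job is handed in; nothing more can be done
None
```

Both study models are built and standing, and I handed the job in at about 32 s of the 128 s allowed. The hexagonal block, cross-shaped block and pyramid cap are on the square board. The ring block and cone cap are on the round board. The gripper is open, with the arm backed well away.

**Centring, top camera:**

| Piece | Offset from its board |
|---|---|
| Hexagonal block | about 2.2 mm |
| Cross-shaped block | about 1.1 mm |
| Pyramid cap | within 1 mm |
| Cone cap | about 1.5 mm |

- **Ring block:** I did not measure it after release. I placed it by the wrist camera's fit of the round board, and the pictures show it centred.
- **Standing still:** The last scene picture shows both stacks upright. In the last top view the arm hid most of the square stack, so the pyramid reading taken then is not valid. The pyramid figure above comes from a clear view taken earlier, just after its placing.
- **Disagreement:** The wrist and top cameras differed by 2–3 mm, mostly in y. I placed by the wrist camera and checked relative offsets with the top camera.
- **Forces:** The highest contact force I read was about 8 N, when the pyramid cap first touched down. I eased it up and set it again before letting go.

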